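# Put the threaded rods away under the magnifier lamp

### The arm

A 6-joint arm with a two-finger parallel gripper is mounted at the origin on the work surface. World frame = base frame: x ahead of the robot, y to its left, z up, the work surface at z = 0. Lengths are in mm, angles in rad, forces in N, time in s.
With the tool pointing down it reaches from about 350 to 975 mm from the base axis. Payload 7.1 kg.
Tool frame: the origin (TCP) lies midway between the tips of the shut fingers; the grasp point (between the pads) lies 19 mm behind it; z points along the fingers, y is the line along which they close (so a half turn about z gives the same grasp; the last joint's range is limited). The gripper opens to 88 mm and grips with 3 to 60 N. Pads are 20 mm wide; open, the fingers measure 115 mm over their backs; the gripper's body (75 mm by 178 mm) begins 61 mm behind the grasp point.
Start: joints at [-1.311, 0.423, 1.63, -0, 1.089, -0.019], TCP at [172.02, -600.844, 222.675] pointing down, gripper open.
Joint ranges: [-3, 3], [-0.9, 2.11], [0.09, 2.58], [-1.31, 4.45], [0.11, 2.69], [-2.54, 2.54]. Speed limits (rad/s): [2.39, 2.39, 3.01, 3.14, 3.14, 3.14].

### API

Orientations are given as a rotation vector (axis times angle).
In Python, from workcell import ctrl gives the robot as it stands. The module is installed in compiled form; this text tells all that it offers.
- The arm moves only by the tool servo_tool, never from a script. Its argument "increments" is a list of rows, each a list of 7 numbers: the shift along the world's x, y, z in cm, then the turn, a rotation vector about the world's x, y, z in degrees, then the opening, from -1 (shut) to 1 (fully open). A call has 1 to 20 rows; each row is the pose to reach, as a shift and turn from the pose commanded when the call began; what a row does not reach only later rows make up. A row lasts 1/12 s, in which the tool goes at most 41.7 mm and 7.16 degrees, less where a joint would pass 70% of its speed; a pose out of reach is approached as far as the arm can. A call with a gripper value outside its range is refused whole. The fingers move at their own pace and stop on an object; the grip force is fixed at half the most. Time passes only in rows, so rows that repeat a pose let the fingers close. It gives the time, the measured TCP pose, the force, the opening and the grip force at its end, in the units of the state.
- ctrl.get_obs(): the state, without advancing time (a new reading comes with each control period).
- ctrl.get_image(name): name is "scene" or "top" or "wrist"; returns a dict with "image" (480x640x3 uint8, red, green, blue), "fx", "fy", "cx", "cy" (pixels), "k1" (the pictures are not rectified: a ray, as slopes to the right and down, at radius r is drawn at 1 + k1 r^2 times it, then the intrinsics apply), "extrinsics" (4x4, takes a point from camera to world coordinates); the wrist camera has in their place "tool_from_camera" (4x4, takes a point from camera to tool coordinates, whose origin is the TCP and whose axes are the flange's). Camera axes: x right, y up, looking along -z (the intrinsics and any distortion apply to the point x, -y, -z); pixel columns grow to the right and rows downward; lengths in mm; the calibration is good to about 2 mm. A picture is of the moment at which its call begins: read the wrist's pose just before it. There is no depth.
- ctrl.close_job(): hands the job in; it is judged then, once.
The state is a dict: "t": time; "qpos": joint angles; "qvel": joint speeds; "joint_torque": joint torques, N m; "ee_pos": TCP position; "orientation": TCP orientation; "ft_force": force on the tool from outside, world axes, zero at the start; "moment": the same for the moment, N m; "width": finger opening in mm; "grasp_force": force on a finger pad.
Only numpy, scipy, OpenCV 4.12 (cv2) and the standard library are available. Lean on these libraries where they do the work, as an engineer would, in place of code of your own. Each camera call takes 0.05 s, during which the arm holds its last target. There are 200 camera calls.

### The job

Swing the magnifier lamp, by the black grip on its arm, off the open drawer and all the way round to its end stop on the right; then lay every threaded rod from the bench down into the notches of the gauge plates in the drawer, one to a notch, the thick coarse-threaded rods in wide notches and the thin fine-threaded ones in narrow notches. When all the rods there are lie fully down in their notches, push the drawer fully home, and last swing the lamp back so that its head is over the middle of the cork pad. Leave the other things on the bench alone.

Things in the scene. Friction and masses are not known exactly. Their poses are not given: they have to be found in the camera images.
- lamp_arm (a joint): flat white arm of the magnifier lamp, 188 to 200 mm above the bench, turning level about its post (base 84 mm across). rad, counter-clockwise seen from above: 0 with the arm along the post's own -x (to the robot), negative over the drawer, growing towards the robot's right; end stop there at 1.57. Needs under 1 N at the grip; stays where left
- lamp_pivot (a point): point on the lamp post's vertical hinge axis, at the height of the grip's middle (226 mm above the bench)
- lamp_grip (a point): middle of the upright black grip on top of the arm, a round stub 20 mm in diameter; 26 mm of it lie below this point, down to inside the bar (bar top 26 mm below), and it ends 24 mm above this point. 170 mm from the hinge axis. Can be held from above, it may turn in the fingers
- lamp_head (a point): centre of the round white magnifier head at the arm's end, 112 mm in diameter and 22 mm thick, 240 mm from the hinge axis, 170 mm above the bench
- drawer (a joint): slide of the drawer in m: 0 when fully home (its front against the cabinet), 0.155 fully out. It slides along the cabinet's x axis, out towards the robot. Light friction (2 to 4 N); dead stop when home
- drawer_front (a point): middle of the drawer's flat blue front face (306 mm wide, from 8 to 80 mm above the bench; this point is 44 mm above the bench); a 110 mm wide aluminium lip sticks out 10 mm at 70 to 78 mm height. Its x axis points into the cabinet, its y axis to the left along the front
- cabinet: low grey steel drawer unit, 200 deep (x) x 330 wide (y) x 95 mm high; origin under its centre; its x axis points from its front to its back. Fixed to the bench
- pad_center (a point): centre of the top of the thin cork pad (200 x 420 x 3 mm), fixed on the bench, on which the rods lie at first
- notch_wide_a (a point): left wide notch (19 mm wide, for a coarse rod): the point where a seated rod's centre lies, 42 mm above the bench, 28 mm above the drawer floor; x axis along the rod. Two 8 mm aluminium gauge plates stand 31 mm either side of it along x (middles), tops 12 mm above it; the rod's bare part lies in both, nuts outside
- notch_wide_b (a point): right wide notch (19 mm wide, for a coarse rod): the point where a seated rod's centre lies, 42 mm above the bench, 28 mm above the drawer floor; x axis along the rod. Mouths flare at 45 degrees over the plates' top 6 mm. Left (+y) to right: wide a, wide b, narrow a, b, c, 50 mm apart; drawer walls, 51 mm above the bench, 42 mm beyond the outer ones
- notch_narrow_a (a point): left narrow notch (15 mm wide, for a fine rod): the point where a seated rod's centre lies, 42 mm above the bench, 28 mm above the drawer floor; x axis along the rod. Two 8 mm aluminium gauge plates stand 31 mm either side of it along x (middles), tops 12 mm above it; the rod's bare part lies in both, nuts outside
- notch_narrow_b (a point): middle narrow notch (15 mm wide, for a fine rod): the point where a seated rod's centre lies, 42 mm above the bench, 28 mm above the drawer floor; x axis along the rod. Mouths flare at 45 degrees over the plates' top 6 mm. Left (+y) to right: wide a, wide b, narrow a, b, c, 50 mm apart; drawer walls, 51 mm above the bench, 42 mm beyond the outer ones
- notch_narrow_c (a point): right narrow notch (15 mm wide, for a fine rod): the point where a seated rod's centre lies, 42 mm above the bench, 28 mm above the drawer floor; x axis along the rod. Mouths flare at 45 degrees over the plates' top 6 mm. Left (+y) to right: wide a, wide b, narrow a, b, c, 50 mm apart; drawer walls, 51 mm above the bench, 42 mm beyond the outer ones
- coarse_a_mid (a point): centre of a loose coarse-threaded steel rod: 16 mm diameter, 112 mm long along its x axis, widely spaced dark thread rings, 6 mm apart, with a square nut 24 x 24 x 12 mm near each end (84 mm bare between the nuts), on which it lies, centre 12 mm above what it lies on. May be absent
- coarse_b_mid (a point): centre of a loose coarse-threaded steel rod: 16 mm diameter, 112 mm long along its x axis, widely spaced dark thread rings, 6 mm apart, with a square nut 24 x 24 x 12 mm near each end (84 mm bare between the nuts), on which it lies, centre 12 mm above what it lies on. May be absent
- fine_a_mid (a point): centre of a loose fine-threaded steel rod: 12 mm diameter, 112 mm long along its x axis, closely spaced thread rings, 3 mm apart, with a square nut 20 x 20 x 12 mm near each end (84 mm bare between the nuts), on which it lies, centre 10 mm above what it lies on. May be absent
- fine_b_mid (a point): centre of a loose fine-threaded steel rod: 12 mm diameter, 112 mm long along its x axis, closely spaced thread rings, 3 mm apart, with a square nut 20 x 20 x 12 mm near each end (84 mm bare between the nuts), on which it lies, centre 10 mm above what it lies on. May be absent
- fine_c_mid (a point): centre of a loose fine-threaded steel rod: 12 mm diameter, 112 mm long along its x axis, closely spaced thread rings, 3 mm apart, with a square nut 20 x 20 x 12 mm near each end (84 mm bare between the nuts), on which it lies, centre 10 mm above what it lies on. May be absent
- vblock: bystander to be left alone: V-block
- parallel: bystander to be left alone: flat steel bar
- blueing: bystander to be left alone: small jar
- spanner: bystander to be left alone: spanner
- file: bystander to be left alone: screwdriver
- brush: bystander to be left alone: brush
Things that resemble listed ones, but are neither listed nor needed, are in the scene too. What is shaped like the part that bears fine_a_mid but blue, green or pink is not meant.

How it is judged:
By the outcome, as a careful person would: the job done as asked, in the order asked, and still so for the second after the job is handed in, with the robot touching nothing.
Of coarse_a, coarse_b, fine_a, fine_b, fine_c only 3 to 5 are there at a start; the rules pass over those that are not, and their reading is None.
At some moment in a run one of coarse_a, coarse_b, fine_a, fine_b, fine_c may be knocked a few centimetres aside while the robot is not near it.
Once in a run the grip may slacken for a moment while it holds something.
It also fails if it takes over 210 s, if anything falls off the work surface, if the arm or the gripper's body presses on something with over 40 N, if the wrist force passes 120 N, or if a joint passes its speed limit or range.

## Working session

There is one attempt and no reset: what is moved stays moved. The work goes in short steps, Python scripts to look and compute and a tool call to move; the robot and the scene stay as the last step left them, time stands still between calls to the robot, and variables do not carry over. Pictures are saved under pics/ and viewed, at most 14 in all, crops included, and the job is handed in when it is done.

Besides the shell and the picture viewer there is one more tool, called after ">>>" as name(argument=value, ...) on one line, values as JSON. servo_tool: Moves the arm, as the interface text tells. Its arguments: {"type":"object","properties":{"increments":{"type":"array","items":{"type":"array","items":{"type":"number"}}}},"required":["increments"]}

```bash
mkdir -p pics; cat > h.py <<'E'
import numpy as np, cv2, pickle, sys
from scipy.spatial.transform import Rotation as R
from workcell import ctrl
def snap(name, fn):
    o=ctrl.get_obs(); d=ctrl.get_image(name)
    if name=="wrist":
        T=np.eye(4); T[:3,:3]=R.from_rotvec(o["orientation"]).as_matrix(); T[:3,3]=o["ee_pos"]
        d["extrinsics"]=T@np.array(d["tool_from_camera"])
    pickle.dump(d,open(f"pics/{fn}.pkl","wb")); cv2.imwrite(f"pics/{fn}.png",d["image"][:,:,::-1]); return d
def load(fn): return pickle.load(open(f"pics/{fn}.pkl","rb"))
def ray(d,u,v):
    x=(u-d["cx"])/d["fx"]; y=(v-d["cy"])/d["fy"]; k=d["k1"]; a,b=x,y
    for _ in range(30):
        s=1+k*(a*a+b*b); a,b=x/s,y/s
    E=np.array(d["extrinsics"]); return E[:3,3],E[:3,:3]@np.array([a,-b,-1])
def at(d,u,v,z):
    o,r=ray(d,u,v); return (o+r*(z-o[2])/r[2]).round(1)
def proj(d,p):
    E=np.array(d["extrinsics"]); q=E[:3,:3].T@(np.array(p)-E[:3,3]); a,b=q[0]/-q[2],-q[1]/-q[2]
    s=1+d["k1"]*(a*a+b*b); return np.round([d["cx"]+d["fx"]*a*s,d["cy"]+d["fy"]*b*s],1)
def crop(fn,u0,v0,u1,v1,out,s):
    im=load(fn)["image"][v0:v1,u0:u1,::-1]; cv2.imwrite(f"pics/{out}.png",cv2.resize(im,None,fx=s,fy=s,interpolation=cv2.INTER_CUBIC))
E
python3 - <<'E'
from h import *
for n in("top","scene"):
    d=snap(n,n+"0"); print(n,d["fx"],d["cx"],d["cy"],d["k1"],np.array(d["extrinsics"]).round(3).tolist())
o=ctrl.get_obs();print({k:np.round(v,3) for k,v in o.items()})
E
```

```text
top 554.944986296882 328.65322827605513 236.53560387129772 0.016053914317118518 [[0.005, 0.986, -0.168, 267.172], [-1.0, 0.002, -0.017, -21.794], [-0.017, 0.168, 0.986, 1661.112], [0.0, 0.0, 0.0, 1.0]]
scene 438.4780253844424 330.5454508931511 239.9209373817821 -0.02181143687936888 [[0.623, -0.674, 0.397, 969.859], [0.782, 0.538, -0.314, -356.061], [-0.002, 0.506, 0.863, 1108.72], [0.0, 0.0, 0.0, 1.0]]
{'t': np.float64(0.1), 'qpos': array([-1.311,  0.424,  1.631, -0.   ,  1.089, -0.019]), 'qvel': array([ 0.002, -0.002, -0.   , -0.   , -0.   , -0.   ]), 'joint_torque': array([ 2.0000e-03, -5.4561e+01, -2.7433e+01,  6.5000e-02,  1.9000e-02,
       -0.0000e+00]), 'ee_pos': array([ 171.889, -600.37 ,  221.981]), 'orientation': array([-3.11 , -0.436,  0.   ]), 'ft_force': array([-0.208,  0.528,  0.421]), 'moment': array([0.032, 0.002, 0.04 ]), 'grasp_force': np.float64(0.0), 'width': np.float64(87.787)}
```

View pics/top0.png

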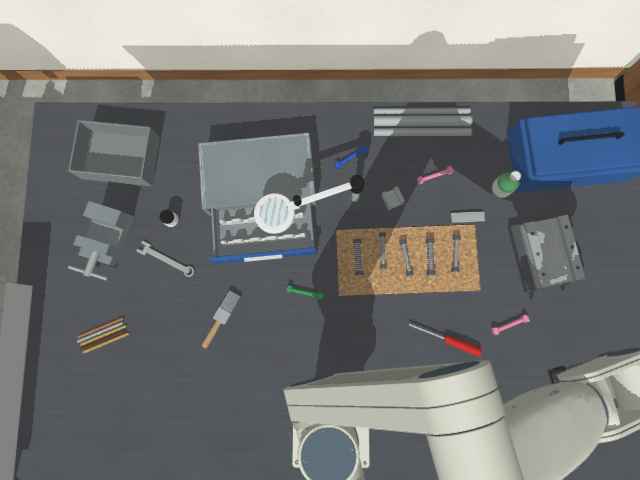

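View pics/scene0.png

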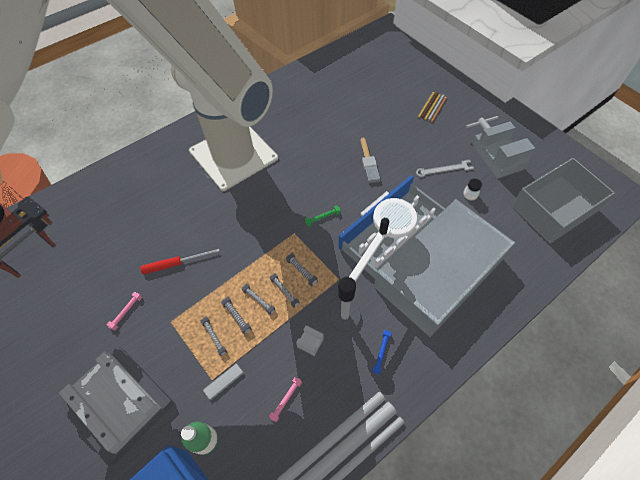

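The top view shows the pad with five grey rods (u 358, 383, 407, 431, 456; v about 250). The lamp hinge is near (357,186), its grip near (297,202), and the drawer spans (205–315, 205–262). The look-alikes are blue at (350,157), pink at (435,175) and (510,324), and green at (305,291). All of these are excluded by colour.

```bash
python3 - <<'E'
from h import *
crop("top0",335,220,485,300,"c1",5.3)
crop("top0",190,120,380,270,"c2",4)
E
```

```text
(no output)
```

View pics/c1.png

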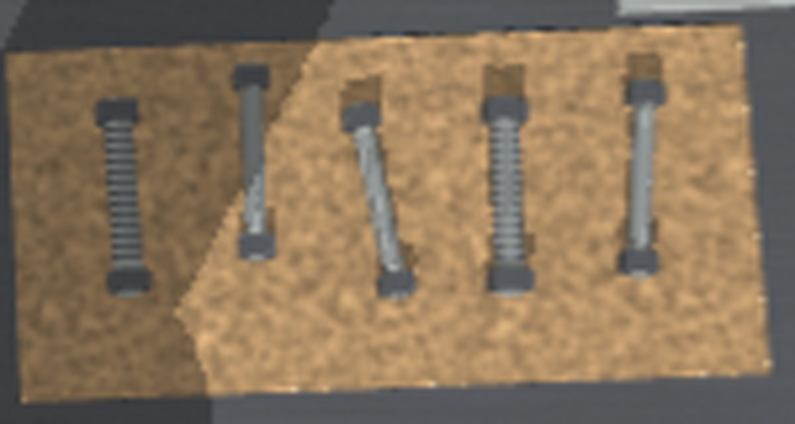

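View pics/c2.png

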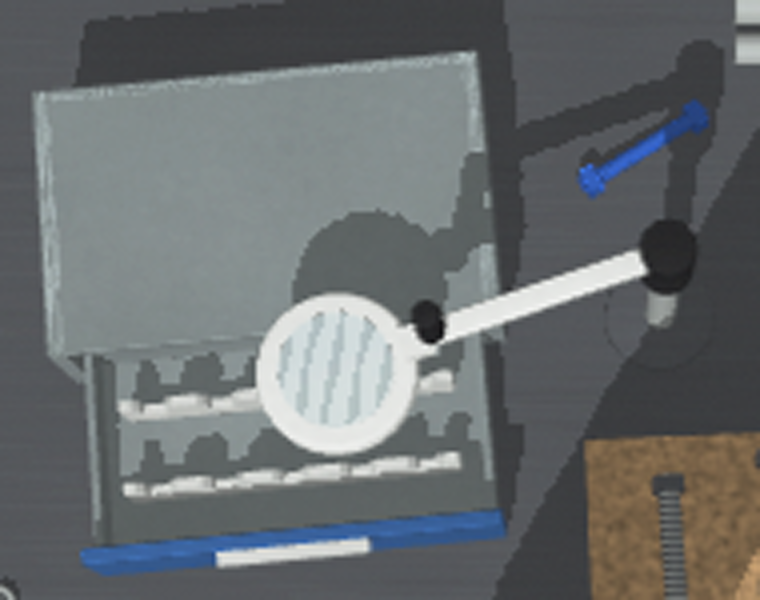

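Crop c1, left to right: coarse (358,257), fine (382,250), fine (406,258), coarse (431,256) and fine (456,253), so all five rods are present. Crop c2: hinge top at (357,182), grip top at (297,199) and head centre at (274,213).

```bash
python3 - <<'E'
from h import *
d=load("top0")
c1=lambda u,v:(335+u/5.3,220+v/5.3); c2=lambda u,v:(190+u/4,120+v/4)
print("pivot z250",at(d,*c2(668,245),250)); g=at(d,*c2(430,315),250);h=at(d,*c2(337,373),181);print("grip",g,"head",h)
for z in(0,):print("base circle", at(d,*c2(659,315),10))
rods=[(117,112,128,280,12),(251,77,257,245,10),(361,117,397,284,10),(504,108,511,278,12),(645,92,638,262,10)]
for a,b,c,e,r in rods:
    p=at(d,*c1(a,b),3+2*r); q=at(d,*c1(c,e),3+2*r); print("rod",(p+q)/2,np.linalg.norm(p-q).round(1),np.degrees(np.arctan2(*(p-q)[[1,0]])).round(1))
for p in((7,52),(742,27),(772,372),(22,402)):print("pad",at(d,*c1(*p),3))
for p,z in(((82,552),80),((500,512),80),((100,573),80),((505,533),80),((88,572),80),((33,95),95),((475,53),95),((497,335),95),((57,355),95)):print("cab",p,at(d,*c2(*p),z))
for p in((123,408),(453,380),(127,491),(460,460)):print("plate",at(d,*c2(*p),54))
E
```

```text
pivot z250 [654.6 -70.7 250. ]
grip [607.3  84.8 250. ] head [583.3 153.  181. ]
base circle [665.4 -71.9  10. ]
rod [484.25 -80.85  27.  ] 94.9 3.4
rod [ 504.85 -154.85   23.  ] 95.3 1.4
rod [ 482.7  -224.45   23.  ] 96.0 11.0
rod [ 486.6 -295.6   27. ] 95.6 0.8
rod [ 496.4  -371.15   23.  ] 96.3 -4.2
pad [570.2 -15.9   3. ]
pad [ 585.5 -435.3    3. ]
pad [ 389.1 -444.3    3. ]
pad [370.5 -24.9   3. ]
cab (82, 552) [472.9 345.9  80. ]
cab (500, 512) [502.7  45.1  80. ]
cab (100, 573) [457.7 332.3  80. ]
cab (505, 533) [487.5  41.3  80. ]
cab (88, 572) [458.4 341.   80. ]
cab (33, 95) [811.  392.5  95. ]
cab (475, 53) [843.4  66.1  95. ]
cab (497, 335) [629.9  47.8  95. ]
cab (57, 355) [614.6 366.4  95. ]
plate [583.7 325.9  54. ]
plate [605.2  81.9  54. ]
plate [521.5 320.6  54. ]
plate [545.2  76.   54. ]
```

Checks: the hinge is at about (664,-73), the head is 240 mm from it, the arm is at about -70° and the grip at about (606,87). The pad centre (479,-230) is 243 mm from the hinge, which matches the stated 240 mm. The rods' nut spacing is about 96 mm, as it should be. Cabinet yaw is about 5.5° and the notch row centre is about (564,201). I'll move above the grip.

>>> servo_tool(increments=[[43.4, 68.8, 5, 0, 0, -10.5, 0.5], [43.4, 68.8, 5, 0, 0, -10.5, 0.5], [43.4, 68.8, 5, 0, 0, -10.5, 0.5], [43.4, 68.8, 5, 0, 0, -10.5, 0.5], [43.4, 68.8, 5, 0, 0, -10.5, 0.5], [43.4, 68.8, 5, 0, 0, -10.5, 0.5], [43.4, 68.8, 5, 0, 0, -10.5, 0.5], [43.4, 68.8, 5, 0, 0, -10.5, 0.5], [43.4, 68.8, 5, 0, 0, -10.5, 0.5], [43.4, 68.8, 5, 0, 0, -10.5, 0.5], [43.4, 68.8, 5, 0, 0, -10.5, 0.5], [43.4, 68.8, 5, 0, 0, -10.5, 0.5], [43.4, 68.8, 5, 0, 0, -10.5, 0.5], [43.4, 68.8, 5, 0, 0, -10.5, 0.5], [43.4, 68.8, 5, 0, 0, -10.5, 0.5], [43.4, 68.8, 5, 0, 0, -10.5, 0.5], [43.4, 68.8, 5, 0, 0, -10.5, 0.5], [43.4, 68.8, 5, 0, 0, -10.5, 0.5], [43.4, 68.8, 5, 0, 0, -10.5, 0.5], [43.4, 68.8, 5, 0, 0, -10.5, 0.5]])

```text
t: 1.77
ee_pos: [607.6, 90.8, 272.6]
orientation: [-3.137, -0.153, -0.001]
ft_force: [0.5, 0.0, -0.1]
width: 66.2
grasp_force: 0.0
```

```bash
python3 - <<'E'
from h import *
d=snap("wrist","w1"); print(d["fx"],np.array(d["tool_from_camera"]).round(2).tolist()); print(ctrl.get_obs()["ee_pos"], proj(d,[606.4,87,250]),proj(d,[564,201,42]))
E
```

```text
425.265440871169 [[-0.0, 0.96, 0.27, 72.37], [1.0, 0.0, -0.0, -0.9], [-0.0, 0.27, -0.96, -161.79], [0.0, 0.0, 0.0, 1.0]]
[609.0942725   92.80420565 272.73412944] [331.  293.4] [203.3 242.5]
```

View pics/w1.png

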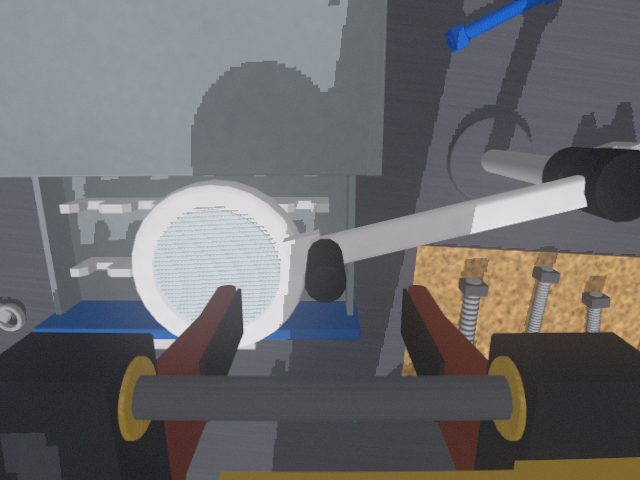

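The wrist view shows the grip's top ellipse at (325,283), between the fingers, with the head at (218,265) and the hinge cap at (600,180).

```bash
python3 - <<'E'
from h import *
d=load("w1"); print(at(d,325,284,250), at(d,325,246,200)); print(ctrl.get_obs()["ee_pos"],ctrl.get_obs()["qvel"].round(3))
E
```

```text
[610.8  90.3 250. ] [615.1  90.3 200. ]
[609.0942725   92.80420565 272.73412944] [-0.058 -0.04   0.082 -0.019 -0.01  -0.079]
```

>>> servo_tool(increments=[[0, 0, 0, 0, 0, 0, 0.5], [0, 0, 0, 0, 0, 0, 0.5]])

```text
t: 1.98
ee_pos: [605.3, 87.0, 271.9]
orientation: [3.137, 0.151, -0.003]
ft_force: [-0.5, -0.4, -0.1]
width: 65.6
grasp_force: 0.0
```

>>> servo_tool(increments=[[0.2, 0, -3, 0, 0, 0, 0.4], [0.2, 0, -6, 0, 0, 0, 0.4], [0.2, 0, -6, 0, 0, 0, 0.4], [0.2, 0, -6, 0, 0, 0, 0.4], [0.2, 0, -6, 0, 0, 0, -1], [0.2, 0, -6, 0, 0, 0, -1], [0.2, 0, -6, 0, 0, 0, -1], [0.2, 0, -6, 0, 0, 0, -1], [0.2, 0, -6, 0, 0, 0, -1], [0.2, 0, -6, 0, 0, 0, -1], [0.2, 0, -6, 0, 0, 0, -1], [0.2, 0, -6, 0, 0, 0, -1], [0.2, 0, -6, 0, 0, 0, -1], [0.2, 0, -6, 0, 0, 0, -1]])

```text
t: 3.15
ee_pos: [607.6, 89.1, 213.1]
orientation: [-3.135, -0.15, 0.001]
ft_force: [-2.8, 8.3, 2.6]
width: 19.4
grasp_force: 30.0
```

```bash
python3 - <<'E'
import numpy as np
f=lambda a:np.array([-170*np.cos(np.radians(a)),-170*np.sin(np.radians(a))])
for a0,a1 in((-71,10),(10,98)):
    for a in np.linspace(a0,a1,16)[1:]: print(((f(a)-f(a0))/10).round(1).tolist(),end=",")
    print()
E
```

```text
[-1.5, -0.6],[-2.9, -1.3],[-4.3, -2.2],[-5.5, -3.2],[-6.7, -4.3],[-7.8, -5.5],[-8.7, -6.8],[-9.5, -8.1],[-10.2, -9.6],[-10.7, -11.1],[-11.1, -12.7],[-11.4, -14.2],[-11.5, -15.8],[-11.4, -17.4],[-11.2, -19.0],
[0.4, -1.7],[1.0, -3.3],[1.7, -4.9],[2.6, -6.4],[3.6, -7.8],[4.8, -9.1],[6.1, -10.3],[7.5, -11.3],[9.0, -12.2],[10.6, -12.9],[12.2, -13.4],[13.9, -13.8],[15.6, -14.0],[17.4, -14.0],[19.1, -13.9],
```

>>> servo_tool(increments=[[-1.5, -0.6, 0, 0, 0, 0, -1], [-2.9, -1.3, 0, 0, 0, 0, -1], [-4.3, -2.2, 0, 0, 0, 0, -1], [-5.5, -3.2, 0, 0, 0, 0, -1], [-6.7, -4.3, 0, 0, 0, 0, -1], [-7.8, -5.5, 0, 0, 0, 0, -1], [-8.7, -6.8, 0, 0, 0, 0, -1], [-9.5, -8.1, 0, 0, 0, 0, -1], [-10.2, -9.6, 0, 0, 0, 0, -1], [-10.7, -11.1, 0, 0, 0, 0, -1], [-11.1, -12.7, 0, 0, 0, 0, -1], [-11.4, -14.2, 0, 0, 0, 0, -1], [-11.5, -15.8, 0, 0, 0, 0, -1], [-11.4, -17.4, 0, 0, 0, 0, -1], [-11.2, -19.0, 0, 0, 0, 0, -1], [-11.2, -19.0, 0, 0, 0, 0, -1], [-11.2, -19.0, 0, 0, 0, 0, -1]])

```text
t: 4.57
ee_pos: [495.4, -103.9, 213.0]
orientation: [3.138, 0.148, -0.002]
ft_force: [-4.6, -2.8, 5.3]
width: 19.4
grasp_force: 30.0
```

>>> servo_tool(increments=[[0.4, -1.7, 0, 0, 0, 0, -1], [1.0, -3.3, 0, 0, 0, 0, -1], [1.7, -4.9, 0, 0, 0, 0, -1], [2.6, -6.4, 0, 0, 0, 0, -1], [3.6, -7.8, 0, 0, 0, 0, -1], [4.8, -9.1, 0, 0, 0, 0, -1], [6.1, -10.3, 0, 0, 0, 0, -1], [7.5, -11.3, 0, 0, 0, 0, -1], [9.0, -12.2, 0, 0, 0, 0, -1], [10.6, -12.9, 0, 0, 0, 0, -1], [12.2, -13.4, 0, 0, 0, 0, -1], [13.9, -13.8, 0, 0, 0, 0, -1], [14.8, -13.9, 0, 0, 0, 0, -1], [15.6, -14.0, 0, 0, 0, 0, -1], [15.6, -14.0, 0, 0, 0, 0, -1], [15.6, -14.0, 0, 0, 0, 0, -1]])

```text
t: 5.9
ee_pos: [653.1, -241.7, 213.3]
orientation: [-3.137, -0.151, -0.002]
ft_force: [1.8, 3.9, 4.5]
width: 19.2
grasp_force: 30.0
```

>>> servo_tool(increments=[[0.5, 0, 0, 0, 0, 0, -1], [1.0, 0, 0, 0, 0, 0, -1], [1.5, 0, 0, 0, 0, 0, -1], [1.5, 0, 0, 0, 0, 0, -1], [1.5, 0, 0, 0, 0, 0, -1]])

```text
t: 6.32
ee_pos: [662.8, -241.5, 213.1]
orientation: [-3.135, -0.15, 0.014]
ft_force: [-17.8, 6.8, 14.3]
width: 19.2
grasp_force: 30.0
```

>>> servo_tool(increments=[[-0.2, 0, 0, 0, 0, 0, 0.1], [-0.2, 0, 0, 0, 0, 0, 0.1], [-0.2, 0, 0, 0, 0, 0, 0.1], [-0.2, 0, 0, 0, 0, 0, 0.1], [-0.2, 0, 0, 0, 0, 0, 0.1], [-0.2, 0, 3, 0, 0, 0, 0.1], [-0.2, 0, 7, 0, 0, 0, 0.1], [-0.2, 0, 9, 0, 0, 0, 0.1], [-6, 10, 9, 0, 0, 0, 0.1], [-14.2, 43, 9, 0, 0, 0, 0.1], [-14.2, 43, 9, 0, 0, 0, 0.1], [-14.2, 43, 9, 0, 0, 0, 0.1], [-14.2, 43, 9, 0, 0, 0, 0.1], [-14.2, 43, 9, 0, 0, 0, 0.1], [-14.2, 43, 9, 0, 0, 0, 0.1], [-14.2, 43, 9, 0, 0, 0, 0.1], [-14.2, 43, 9, 0, 0, 0, 0.1], [-14.2, 43, 9, 0, 0, 0, 0.1], [-14.2, 43, 9, 0, 0, 0, 0.1], [-14.2, 43, 9, 0, 0, 0, 0.1]])

```text
t: 7.98
ee_pos: [523.3, 192.4, 302.8]
orientation: [-3.136, -0.157, 0.0]
ft_force: [0.5, 0.3, -0.5]
width: 48.5
grasp_force: 0.0
```

>>> servo_tool(increments=[[0, 0, 0, 0, 0, 0, 0.1], [0, 0, 0, 0, 0, 0, 0.1], [0, 0, 0, 0, 0, 0, 0.1], [0, 0, 0, 0, 0, 0, 0.1], [0, 0, 0, 0, 0, 0, 0.1], [0, 0, 0, 0, 0, 0, 0.1]])

```text
t: 8.48
ee_pos: [525.3, 186.2, 302.6]
orientation: [3.138, 0.147, -0.0]
ft_force: [1.4, 0.3, 0.8]
width: 48.3
grasp_force: 0.0
```

```bash
python3 - <<'E'
from h import *
d=snap("wrist","w2"); t=snap("top","t2"); print(ctrl.get_obs()["ee_pos"])
a=t["image"][110:330,180:500,::-1]; cv2.imwrite("pics/t2c.png",cv2.resize(a,None,fx=2.5,fy=2.5,interpolation=cv2.INTER_CUBIC))
E
```

```text
[525.23684261 186.5686644  302.66804286]
```

View pics/w2.png

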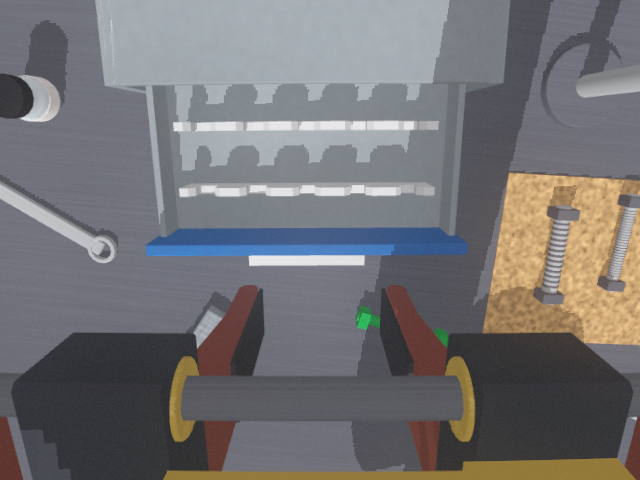

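View pics/t2c.png

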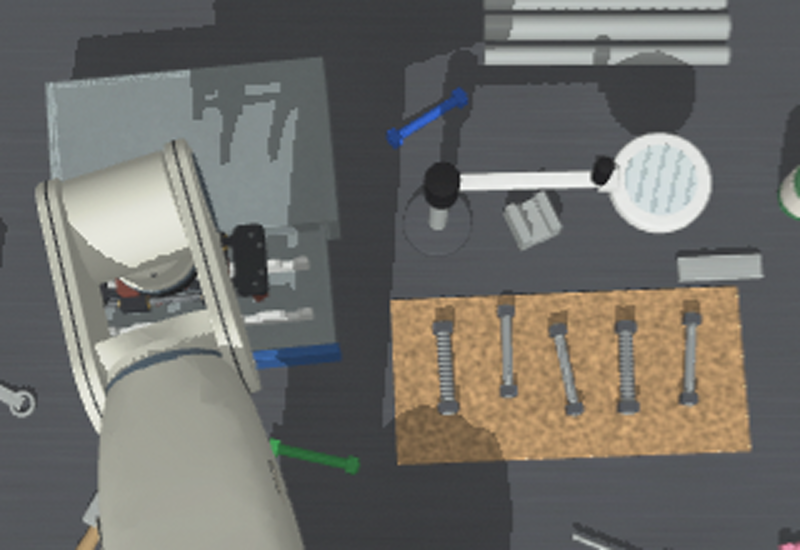

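The lamp now points right, with its head at crop (660,182), and the pad and drawer are clear. I'll enlarge the drawer.

```bash
python3 - <<'E'
from h import *
crop("w2",160,105,460,270,"w2c",2.6)
d=load("t2"); f=lambda u,v:(180+u/2.5,110+v/2.5)
print("grip",at(d,*f(604,170),250),"head",at(d,*f(661,181),181))
E
```

```text
grip [ 663.4 -239.6  250. ] head [ 670.3 -312.2  181. ]
```

View pics/w2c.png

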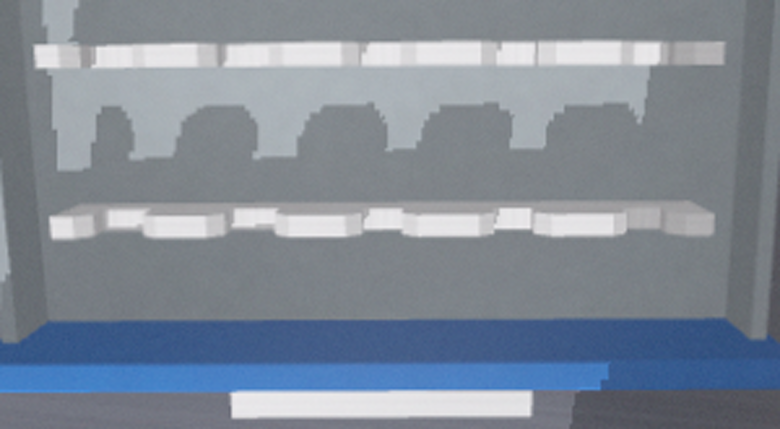

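Front plate mouths in the crop are at u 118, 249, 383, 514 and 645 (v about 225). The two left ones are wider (52 px against 41 px), as described. The rear plate is at v about 54.

```bash
python3 - <<'E'
from h import *
d=load("w2"); f=lambda u,v:(160+u/2.6,105+v/2.6)
P=np.array([at(d,*f(u,225),54) for u in(118,249.5,383,514.5,645.5)]);print(P)
print("rear ends",at(d,*f(35,55),54),at(d,*f(725,53),54),"front ends",at(d,*f(52,226),54),at(d,*f(714,224),54))
print("lip/front",at(d,*f(0,365),80),at(d,*f(780,362),80), at(d,*f(232,392),78),at(d,*f(532,390),78))
v=P[0]-P[-1];print(np.degrees(np.arctan2(-v[0],v[1])), np.linalg.norm(v))
t=load("t2"); f=lambda u,v:(180+u/2.5,110+v/2.5)
rods=[(444,326,448,407,12),(506,311,509,390,10),(559,330,574,408,10),(625,326,628,405,12),(691,319,687,397,10)]
for a,b,c,e,r in rods:
    p=at(t,*f(a,b),3+2*r); q=at(t,*f(c,e),3+2*r); print("rod",(p+q)/2,np.linalg.norm(p-q).round(1),np.degrees(np.arctan2(*(p-q)[[1,0]])).round(1))
for q in((389,299),(738,288),(751,450),(398,464)):print("pad",at(t,*f(*q),3))
E
```

```text
[[528.1 300.1  54. ]
 [532.6 251.1  54. ]
 [537.2 201.5  54. ]
 [541.8 152.8  54. ]
 [546.4 104.1  54. ]]
rear ends [587.  331.6  54. ] [610.7  84.5  54. ] front ends [525.5 324.8  54. ] [549.2  78.6  54. ]
lip/front [477.6 335.1  80. ] [505.   53.8  80. ] [474.6 250.9  78. ] [485.6 141.8  78. ]
5.334090881696343 196.85245743957583
rod [485.45 -81.7   27.  ] 97.0 2.6
rod [ 505.4 -155.1   23. ] 95.0 1.4
rod [ 483.35 -224.7    23.  ] 94.7 9.7
rod [ 487.25 -295.15   27.  ] 94.3 0.7
rod [ 497.  -369.9   23. ] 93.7 -4.8
pad [570.9 -13.7   3. ]
pad [ 585.2 -435.9    3. ]
pad [ 389.6 -443.6    3. ]
pad [371.2 -25.    3. ]
```

Lamp grip measured at (663,-240) and head at (670,-312), so it is on the stop. Front notch pitch is 49 mm and yaw about 5.4°; combining both cameras puts narrow_a at about (566.5,203). I'll move back over the pad for a near view and write a rod detector, because rods may get knocked.

>>> servo_tool(increments=[[-8.5, -34.2, 0, 0, 0, 0, 0.1], [-8.5, -34.2, 0, 0, 0, 0, 0.1], [-8.5, -34.2, 0, 0, 0, 0, 0.1], [-8.5, -34.2, 0, 0, 0, 0, 0.1], [-8.5, -34.2, 0, 0, 0, 0, 0.1], [-8.5, -34.2, 0, 0, 0, 0, 0.1], [-8.5, -34.2, 0, 0, 0, 0, 0.1], [-8.5, -34.2, 0, 0, 0, 0, 0.1], [-8.5, -34.2, 0, 0, 0, 0, 0.1], [-8.5, -34.2, 0, 0, 0, 0, 0.1], [-8.5, -34.2, 0, 0, 0, 0, 0.1], [-8.5, -34.2, 0, 0, 0, 0, 0.1], [-8.5, -34.2, 0, 0, 0, 0, 0.1], [-8.5, -34.2, 0, 0, 0, 0, 0.1], [-8.5, -34.2, 0, 0, 0, 0, 0.1], [-8.5, -34.2, 0, 0, 0, 0, 0.1], [-8.5, -34.2, 0, 0, 0, 0, 0.1]])

```text
t: 10.0
ee_pos: [440.2, -154.3, 302.7]
orientation: [3.138, 0.152, 0.0]
ft_force: [-1.2, 0.3, -0.9]
width: 48.4
grasp_force: 0.0
```

```bash
cat >> h.py <<'E'
def ortho(d,x0,x1,y0,y1,z,s=2):
    X,Y=np.meshgrid(np.arange(x1,x0,-1/s),np.arange(y1,y0,-1/s),indexing="ij")
    E=np.array(d["extrinsics"]); q=(np.stack([X,Y,0*X+z],-1)-E[:3,3])@E[:3,:3]; a,b=q[...,0]/-q[...,2],-q[...,1]/-q[...,2]
    k=1+d["k1"]*(a*a+b*b)
    return cv2.remap(d["image"],(d["cx"]+d["fx"]*a*k).astype(np.float32),(d["cy"]+d["fy"]*b*k).astype(np.float32),cv2.INTER_LINEAR)
def rods(d,z=14,s=2,thr=22):
    x0,x1,y0,y1=370,590,-450,-10
    im=ortho(d,x0,x1,y0,y1,z,s).astype(int); m=((im[...,0]-im[...,2]<thr)&(im.max(-1)>0)).astype(np.uint8)
    pad=np.array([(571,-16),(585,-436),(389,-444),(371,-25)],float); pad=pad.mean(0)+(pad-pad.mean(0))*.98
    pm=np.zeros_like(m); cv2.fillPoly(pm,[np.round(np.c_[(y1-pad[:,1])*s,(x1-pad[:,0])*s]).astype(np.int32)],1)
    m=cv2.morphologyEx(m*pm,cv2.MORPH_CLOSE,np.ones((7,7),np.uint8)); out=[]
    for c in cv2.findContours(m,cv2.RETR_EXTERNAL,cv2.CHAIN_APPROX_NONE)[0]:
        if cv2.contourArea(c)<600*s*s: continue
        (u,v),(w,h),_=cv2.minAreaRect(c); p=c[:,0].astype(float); 
        vx,vy=np.linalg.svd(p-p.mean(0))[2][0]; dx,dy=-vy,-vx
        if dx<0: dx,dy=-dx,-dy
        out.append((round(x1-v/s,1),round(y1-u/s,1),round(float(np.degrees(np.arctan2(dy,dx))),1),round(max(w,h)/s),round(min(w,h)/s),round(cv2.contourArea(c)/s/s)))
    return sorted(out,key=lambda r:-r[1])
E
python3 - <<'E'
from h import *
d=snap("wrist","w3"); print(ctrl.get_obs()["ee_pos"]); print(*rods(d),sep="\n"); print("top");print(*rods(load("t2")),sep="\n")
E
```

```text
[ 440.17116908 -154.47094998  302.68714727]
(486.7, -78.8, 3.7, 113, 26, 1960)
(507.7, -153.3, 1.3, 113, 20, 1417)
(485.0, -223.6, 11.0, 113, 22, 1463)
(478.0, -230.6, -73.0, 412, 193, 1704)
(488.0, -296.2, 0.6, 113, 30, 2087)
(498.7, -371.7, -3.7, 112, 28, 1697)
top
(487.2, -80.7, 3.6, 114, 25, 1939)
(507.5, -154.5, 1.2, 112, 20, 1425)
(485.5, -224.1, 10.8, 112, 21, 1461)
(488.5, -296.7, 0.2, 113, 25, 1930)
(498.9, -372.0, -3.9, 112, 21, 1471)
```

The near view and top view agree to within 2 mm and all five rods are clear. First rod: the fine one at (507.6,-154), yaw 1.3°.

>>> servo_tool(increments=[[4, 0.1, -3, 0, 0, -4.2, 0.1], [6.8, 0.1, -7, 0, 0, -4.2, 0.1], [6.8, 0.1, -11, 0, 0, -4.2, 0.1], [6.8, 0.1, -15, 0, 0, -4.2, 0.1], [6.8, 0.1, -19, 0, 0, -4.2, 0.1], [6.8, 0.1, -22.5, 0, 0, -4.2, 0.1], [6.8, 0.1, -25, 0, 0, -4.2, 0.1], [6.8, 0.1, -27, 0, 0, -4.2, 0.1], [6.8, 0.1, -28.5, 0, 0, -4.2, 0.1], [6.8, 0.1, -29.3, 0, 0, -4.2, 0.1], [6.8, 0.1, -29.7, 0, 0, -4.2, 0.1], [6.8, 0.1, -29.7, 0, 0, -4.2, 0.1], [6.8, 0.1, -29.7, 0, 0, -4.2, -1], [6.8, 0.1, -29.7, 0, 0, -4.2, -1], [6.8, 0.1, -29.7, 0, 0, -4.2, -1], [6.8, 0.1, -29.7, 0, 0, -4.2, -1], [6.8, 0.1, -29.7, 0, 0, -4.2, -1], [6.8, 0.1, -29.7, 0, 0, -4.2, -1], [6.8, 0.1, -29.7, 0, 0, -4.2, -1], [6.8, 0.1, -29.7, 0, 0, -4.2, -1]])

```text
t: 11.72
ee_pos: [508.2, -153.9, 6.1]
orientation: [3.141, 0.035, 0.001]
ft_force: [-0.8, 0.6, 5.8]
width: 11.6
grasp_force: 30.0
```

>>> servo_tool(increments=[[0, 0, 2, 0, 0, 0, -1], [0, 0, 5, 0, 0, 0, -1], [0, 0, 9, 0, 0, 0, -1], [1, 3, 12, 0, 0, 4.1, -1], [2, 7, 14.4, 0, 0, 4.1, -1], [3, 11, 14.4, 0, 0, 4.1, -1], [3.5, 15, 14.4, 0, 0, 4.1, -1], [4, 18.5, 14.4, 0, 0, 4.1, -1], [4.5, 22, 14.4, 0, 0, 4.1, -1], [5, 25.5, 14.4, 0, 0, 4.1, -1], [5.4, 29, 14.4, 0, 0, 4.1, -1], [5.8, 32, 14.4, 0, 0, 4.1, -1], [5.8, 34.5, 14.4, 0, 0, 4.1, -1], [5.8, 35.7, 14.4, 0, 0, 4.1, -1], [5.8, 35.7, 14.4, 0, 0, 4.1, -1], [5.8, 35.7, 14.4, 0, 0, 4.1, -1], [5.8, 35.7, 14.4, 0, 0, 4.1, -1], [5.8, 35.7, 14.4, 0, 0, 4.1, -1]])

```text
t: 13.22
ee_pos: [565.9, 201.5, 149.5]
orientation: [3.138, 0.145, -0.001]
ft_force: [0.2, -0.4, -1.8]
width: 11.2
grasp_force: 30.0
```

```bash
python3 - <<'E'
from h import *
d=snap("wrist","w4"); o=ctrl.get_obs(); print(o["ee_pos"],o["orientation"],o["width"])
im=ortho(d,510,620,130,270,54,5)[:,:,::-1]; cv2.imwrite("pics/w4o.png",im)
E
```

```text
[566.00874631 201.62261465 149.63739991] [ 3.13795374e+00  1.44594276e-01 -5.69658184e-04] 11.367191453095234
```

View pics/w4o.png

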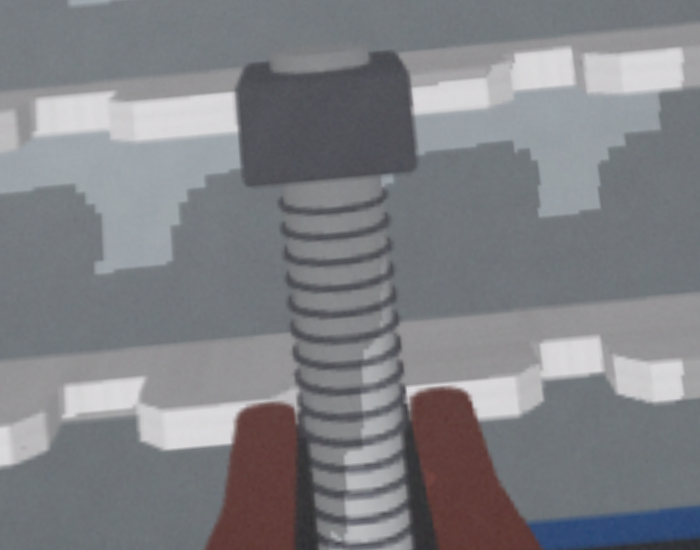

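```bash
python3 - <<'E'
from h import *
d=load("w4"); ex=np.array([np.cos(np.radians(5.4)),np.sin(np.radians(5.4)),0]); T=np.array([566,201.6,149.6])
# ortho pixel -> point at z=54 -> ray -> at height of the rod's visible top
E=np.array(d["extrinsics"])[:3,3]
def hit(u,v,z):
    p=np.array([620-v/5,270-u/5,54.]); return (E+(p-E)*(z-E[2])/(54-E[2])).round(1)
print("rod top ridge",hit(333,200,163),hit(347,330,163),"nut far top corners",hit(242,62,167),hit(410,55,167),"expect far nut outer end",(T+ex*54),"axis at x",T+ex*40)
print("nut top-near edge",hit(246,185,167),hit(415,168,167),"expect",T+ex*42)
for u,v in((543,70),(573,357)): print("narrow_b bottom",hit(u,v,36))
E
```

```text
rod top ridge [604.6 205.8 163. ] [589.6 204.2 163. ] nut far top corners [620.9 216.1 167. ] [621.7 197.3 167. ] expect far nut outer end [619.76034609 206.68184892 149.6       ] axis at x [605.82247858 205.36433253 149.6       ]
nut top-near edge [607.1 215.7 167. ] [609.  196.7 167. ] expect [607.81360251 205.55254916 149.6       ]
narrow_b bottom [603.8 158.1  36. ]
narrow_b bottom [542.3 151.6  36. ]
```

The held rod appears where expected (0.5 mm), so the wrist calibration is trustworthy. Refined narrow_a is (568.3,204.6). I'll lower into it.

>>> servo_tool(increments=[[0.2, 0.1, -3, 0, 0, 0, -1], [0.2, 0.1, -6, 0, 0, 0, -1], [0.2, 0.1, -8, 0, 0, 0, -1], [0.2, 0.1, -9, 0, 0, 0, -1], [0.2, 0.1, -9.5, 0, 0, 0, -1], [0.2, 0.1, -10, 0, 0, 0, -1], [0.2, 0.1, -10.5, 0, 0, 0, -1], [0.2, 0.1, -11, 0, 0, 0, -1], [0.2, 0.1, -11.4, 0, 0, 0, -1], [0.2, 0.1, -11.4, 0, 0, 0, -1], [0.2, 0.1, -11.4, 0, 0, 0, -1]])

```text
t: 14.18
ee_pos: [568.1, 204.2, 35.9]
orientation: [-3.138, -0.147, -0.0]
ft_force: [0.1, 0.7, -0.7]
width: 11.3
grasp_force: 30.0
```

>>> servo_tool(increments=[[0, 0, -0.15, 0, 0, 0, -1], [0, 0, -0.2, 0, 0, 0, -1], [0, 0, -0.2, 0, 0, 0, -0.3], [0, 0, -0.2, 0, 0, 0, -0.3], [0, 0, -0.2, 0, 0, 0, -0.3], [0, 0, -0.2, 0, 0, 0, -0.3], [0, 0, 3, 0, 0, 0, -0.3], [0, 0, 7, 0, 0, 0, -0.3], [0, 0, 11, 0, 0, 0, 0.1], [-2, -4, 14, 0, 0, 0, 0.1], [-4, -8, 17, 0, 0, 0, 0.1], [-12.8, -40.9, 26.4, 0, 0, 0, 0.1], [-12.8, -40.9, 26.4, 0, 0, 0, 0.1], [-12.8, -40.9, 26.4, 0, 0, 0, 0.1], [-12.8, -40.9, 26.4, 0, 0, 0, 0.1], [-12.8, -40.9, 26.4, 0, 0, 0, 0.1], [-12.8, -40.9, 26.4, 0, 0, 0, 0.1], [-12.8, -40.9, 26.4, 0, 0, 0, 0.1], [-12.8, -40.9, 26.4, 0, 0, 0, 0.1], [-12.8, -40.9, 26.4, 0, 0, 0, 0.1]])

```text
t: 15.85
ee_pos: [439.2, -205.5, 300.1]
orientation: [3.138, 0.147, 0.001]
ft_force: [1.1, 0.2, -0.2]
width: 48.6
grasp_force: 0.0
```

>>> servo_tool(increments=[[0, 0, 0, 0, 0, 0, 0.1], [0, 0, 0, 0, 0, 0, 0.1], [0, 0, 0, 0, 0, 0, 0.1], [0, 0, 0, 0, 0, 0, 0.1]])

```text
t: 16.18
ee_pos: [440.2, -202.6, 298.7]
orientation: [-3.137, -0.149, 0.002]
ft_force: [-0.7, -0.9, 0.4]
width: 48.6
grasp_force: 0.0
```

```bash
python3 - <<'E'
from h import *
d=snap("wrist","w5"); print(ctrl.get_obs()["ee_pos"]); print(*rods(d),sep="\n"); t=snap("top","t5"); print(*rods(t),sep="\n")
a=cv2.resize(t["image"][195:270,195:325,::-1],None,fx=6,fy=6,interpolation=cv2.INTER_CUBIC); cv2.imwrite("pics/t5c.png",a)
E
```

```text
[ 440.31077811 -202.39718728  298.68678465]
(486.7, -78.7, 3.4, 113, 29, 2044)
(485.0, -223.7, 10.9, 113, 20, 1422)
(478.0, -230.6, -73.1, 412, 193, 1519)
(487.7, -296.0, 0.5, 114, 28, 2022)
(498.7, -371.5, -3.8, 112, 25, 1612)
(487.2, -80.7, 3.5, 114, 25, 1937)
(479.9, -272.4, -64.2, 303, 196, 39922)
```

View pics/t5c.png

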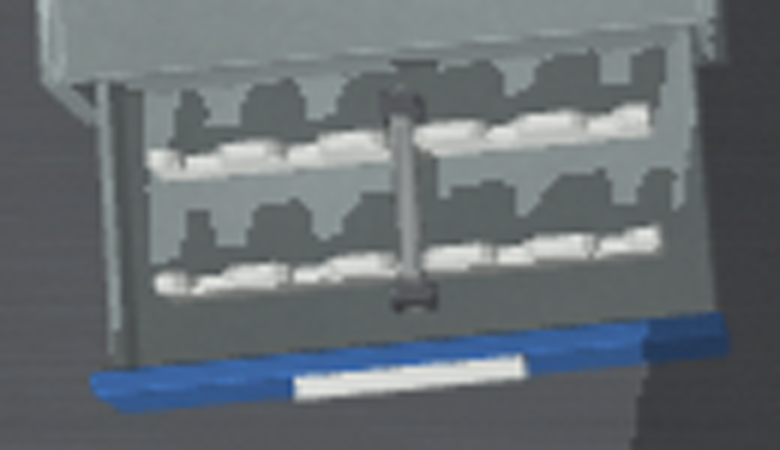

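The first rod lies in the middle notch with its nuts outside the plates. Next is the fine rod at (485,-223.8), yaw 10.9°.

>>> servo_tool(increments=[[4.5, -1.9, -3, 0, 0, 5.5, 0.1], [4.5, -1.9, -7, 0, 0, 5.5, 0.1], [4.5, -1.9, -11, 0, 0, 5.5, 0.1], [4.5, -1.9, -15, 0, 0, 5.5, 0.1], [4.5, -1.9, -19, 0, 0, 5.5, 0.1], [4.5, -1.9, -22.5, 0, 0, 5.5, 0.1], [4.5, -1.9, -25, 0, 0, 5.5, 0.1], [4.5, -1.9, -27, 0, 0, 5.5, 0.1], [4.5, -1.9, -28.5, 0, 0, 5.5, 0.1], [4.5, -1.9, -29.1, 0, 0, 5.5, 0.1], [4.5, -1.9, -29.4, 0, 0, 5.5, 0.1], [4.5, -1.9, -29.4, 0, 0, 5.5, 0.1], [4.5, -1.9, -29.4, 0, 0, 5.5, -1], [4.5, -1.9, -29.4, 0, 0, 5.5, -1], [4.5, -1.9, -29.4, 0, 0, 5.5, -1], [4.5, -1.9, -29.4, 0, 0, 5.5, -1], [4.5, -1.9, -29.4, 0, 0, 5.5, -1], [4.5, -1.9, -29.4, 0, 0, 5.5, -1], [4.5, -1.9, -29.4, 0, 0, 5.5, -1], [4.5, -1.9, -29.4, 0, 0, 5.5, -1]])

```text
t: 17.95
ee_pos: [485.5, -223.0, 5.7]
orientation: [3.127, 0.298, 0.001]
ft_force: [-0.9, 0.0, 5.2]
width: 11.2
grasp_force: 30.0
```

>>> servo_tool(increments=[[0, 0, 2, 0, 0, 0, -1], [0, 0, 5, 0, 0, 0, -1], [0, 0, 9, 0, 0, 0, -1], [1, 3, 12, 0, 0, -5.5, -1], [2, 7, 14.4, 0, 0, -5.5, -1], [3, 11, 14.4, 0, 0, -5.5, -1], [4, 15, 14.4, 0, 0, -5.5, -1], [5, 18.5, 14.4, 0, 0, -5.5, -1], [6, 22, 14.4, 0, 0, -5.5, -1], [7, 25.5, 14.4, 0, 0, -5.5, -1], [7.5, 29, 14.4, 0, 0, -5.5, -1], [8, 32.5, 14.4, 0, 0, -5.5, -1], [8.5, 35.5, 14.4, 0, 0, -5.5, -1], [8.8, 37.4, 14.4, 0, 0, -5.5, -1], [8.8, 37.9, 14.4, 0, 0, -5.5, -1], [8.8, 37.9, 14.4, 0, 0, -5.5, -1], [8.8, 37.9, 14.4, 0, 0, -5.5, -1], [8.8, 37.9, 14.4, 0, 0, -5.5, -1]])

```text
t: 19.45
ee_pos: [572.8, 155.0, 149.1]
orientation: [3.138, 0.146, -0.002]
ft_force: [-0.4, 0.3, -1.0]
width: 11.4
grasp_force: 30.0
```

>>> servo_tool(increments=[[0, 0, -2, 0, 0, 0, -1], [0, 0, -4, 0, 0, 0, -1], [0, 0, -4, 0, 0, 0, -1]])

```text
t: 19.7
ee_pos: [570.9, 154.1, 106.3]
orientation: [3.137, 0.144, -0.009]
ft_force: [-0.9, -0.2, -0.7]
width: 11.1
grasp_force: 30.0
```

```bash
python3 - <<'E'
from h import *
d=snap("wrist","w6"); o=ctrl.get_obs(); T=o["ee_pos"]; print(T,o["width"])
# held rod: dark nut of far end, ortho at nut-top height
z=T[2]+17; im=ortho(d,T[0]+20,T[0]+80,T[1]-30,T[1]+40,z,5); g=im.max(-1)
m=(g<95).astype(np.uint8); m=cv2.morphologyEx(m,cv2.MORPH_OPEN,np.ones((15,15),np.uint8))
n,l,s,c=cv2.connectedComponentsWithStats(m)
for i in range(1,n): print(s[i], (T[0]+80-c[i][1]/5).round(1),(T[1]+40-c[i][0]/5).round(1))
cv2.imwrite("pics/w6o.png",im[:,:,::-1])
print("expect nut",T[0]+48*.9956,T[1]+48*.094)
E
```

```text
[571.68353075 154.48659257 107.79043355] 10.846094095794069
[207 143  15  15 225] 621.7 151.7
[192 160  32  27 683] 617.4 152.7
expect nut 619.4723307474849 158.99859256634926
```

>>> servo_tool(increments=[[0, 0, -2, 0, 0, 0, -1], [0, 0, -4, 0, 0, 0, -1], [0, 0, -5, 0, 0, 0, -1], [0, 0, -5.5, 0, 0, 0, -1], [0, 0, -6, 0, 0, 0, -1], [0, 0, -6.5, 0, 0, 0, -1], [0, 0, -7, 0, 0, 0, -1], [0, 0, -7.4, 0, 0, 0, -1], [0, 0, -7.6, 0, 0, 0, -1], [0, 0, -7.6, 0, 0, 0, -1]])

```text
t: 20.58
ee_pos: [574.5, 156.4, 34.5]
orientation: [-3.138, -0.148, -0.004]
ft_force: [0.2, -0.9, 6.1]
width: 11.2
grasp_force: 30.0
```

>>> servo_tool(increments=[[0, 0, 0, 0, 0, 0, -0.3], [0, 0, 0, 0, 0, 0, -0.3], [0, 0, 0, 0, 0, 0, -0.3], [0, 0, 0, 0, 0, 0, -0.3], [0, 0, 3, 0, 0, 0, -0.3], [0, 0, 7, 0, 0, 0, -0.3], [0, 0, 11, 0, 0, 0, 0.1], [-2, -4, 14, 0, 0, 0, 0.1], [-4, -8, 17, 0, 0, 0, 0.1], [-13.3, -44.5, 26.6, 0, 0, 0, 0.1], [-13.3, -44.5, 26.6, 0, 0, 0, 0.1], [-13.3, -44.5, 26.6, 0, 0, 0, 0.1], [-13.3, -44.5, 26.6, 0, 0, 0, 0.1], [-13.3, -44.5, 26.6, 0, 0, 0, 0.1], [-13.3, -44.5, 26.6, 0, 0, 0, 0.1], [-13.3, -44.5, 26.6, 0, 0, 0, 0.1], [-13.3, -44.5, 26.6, 0, 0, 0, 0.1], [-13.3, -44.5, 26.6, 0, 0, 0, 0.1], [-13.3, -44.5, 26.6, 0, 0, 0, 0.1], [-13.3, -44.5, 26.6, 0, 0, 0, 0.1]])

```text
t: 22.25
ee_pos: [439.7, -294.4, 301.5]
orientation: [3.134, 0.14, 0.004]
ft_force: [-0.5, -0.6, 0.1]
width: 48.4
grasp_force: 0.0
```

>>> servo_tool(increments=[[0, 0, 0, 0, 0, 0, 0.1], [0, 0, 0, 0, 0, 0, 0.1], [0, 0, 0, 0, 0, 0, 0.1], [0, 0, 0, 0, 0, 0, 0.1]])

```text
t: 22.58
ee_pos: [440.4, -287.4, 298.8]
orientation: [-3.137, -0.15, 0.001]
ft_force: [-0.5, -0.3, -0.2]
width: 48.1
grasp_force: 0.0
```

```bash
python3 - <<'E'
from h import *
d=snap("wrist","w7"); print(ctrl.get_obs()["ee_pos"]); print(*rods(d),sep="\n"); t=snap("top","t7"); print(*rods(t),sep="\n")
a=cv2.resize(t["image"][195:270,195:325,::-1],None,fx=6,fy=6,interpolation=cv2.INTER_CUBIC); cv2.imwrite("pics/t7c.png",a)
E
```

```text
[ 440.53539014 -287.52557809  298.90968216]
(487.0, -78.5, 3.5, 114, 33, 2238)
(477.9, -230.6, -73.2, 412, 192, 1084)
(487.7, -295.7, 0.3, 113, 24, 1906)
(498.5, -371.6, -4.0, 113, 23, 1503)
(487.3, -80.7, 3.5, 114, 25, 1939)
(482.5, -328.9, -45.8, 214, 194, 27416)
```

>>> servo_tool(increments=[[4.8, -0.6, -3, 0, 0, -5, 0.1], [4.8, -0.6, -7, 0, 0, -5, 0.1], [4.8, -0.6, -11, 0, 0, -5, 0.1], [4.8, -0.6, -15, 0, 0, -5, 0.1], [4.8, -0.6, -19, 0, 0, -5, 0.1], [4.8, -0.6, -22.5, 0, 0, -5, 0.1], [4.8, -0.6, -25, 0, 0, -5, 0.1], [4.8, -0.6, -27, 0, 0, -5, 0.1], [4.8, -0.6, -28.5, 0, 0, -5, 0.1], [4.8, -0.6, -29.1, 0, 0, -5, 0.1], [4.8, -0.6, -29.4, 0, 0, -5, 0.1], [4.8, -0.6, -29.4, 0, 0, -5, 0.1], [4.8, -0.6, -29.4, 0, 0, -5, -1], [4.8, -0.6, -29.4, 0, 0, -5, -1], [4.8, -0.6, -29.4, 0, 0, -5, -1], [4.8, -0.6, -29.4, 0, 0, -5, -1], [4.8, -0.6, -29.4, 0, 0, -5, -1], [4.8, -0.6, -29.4, 0, 0, -5, -1], [4.8, -0.6, -29.4, 0, 0, -5, -1], [4.8, -0.6, -29.4, 0, 0, -5, -1]])

```text
t: 24.35
ee_pos: [488.6, -295.1, 5.9]
orientation: [3.141, 0.01, 0.001]
ft_force: [-1.7, 0.4, 5.8]
width: 15.4
grasp_force: 30.0
```

>>> servo_tool(increments=[[0, 0, 2, 0, 0, 0, -1], [0, 0, 5, 0, 0, 0, -1], [0, 0, 9, 0, 0, 0, -1], [0.5, 3, 12, 0, 0, 2, -1], [1, 7, 14.4, 0, 0, 5, -1], [1.5, 11, 14.4, 0, 0, 5, -1], [2, 15, 14.4, 0, 0, 5, -1], [2.5, 19, 14.4, 0, 0, 5, -1], [3, 23, 14.4, 0, 0, 5, -1], [3.5, 27, 14.4, 0, 0, 5, -1], [4, 31, 14.4, 0, 0, 5, -1], [4.5, 35, 14.4, 0, 0, 5, -1], [5, 39, 14.4, 0, 0, 5, -1], [5.5, 43, 14.4, 0, 0, 5, -1], [6, 47, 14.4, 0, 0, 5, -1], [6.5, 50, 14.4, 0, 0, 5, -1], [7, 53, 14.4, 0, 0, 5, -1], [7.5, 54.5, 14.4, 0, 0, 5, -1], [7.6, 55, 14.4, 0, 0, 5, -1], [7.6, 55, 14.4, 0, 0, 5, -1]])

```text
t: 26.02
ee_pos: [564.1, 255.6, 148.7]
orientation: [3.138, 0.149, -0.001]
ft_force: [-0.3, -0.3, -2.3]
width: 15.1
grasp_force: 30.0
```

>>> servo_tool(increments=[[0, 0, -2, 0, 0, 0, -1], [0, 0, -4, 0, 0, 0, -1], [0, 0, -6, 0, 0, 0, -1], [0, 0, -7.5, 0, 0, 0, -1], [0, 0, -8.5, 0, 0, 0, -1], [0, 0, -9.2, 0, 0, 0, -1], [0, 0, -9.8, 0, 0, 0, -1], [0, 0, -10.4, 0, 0, 0, -1], [0, 0, -11, 0, 0, 0, -1], [0, 0, -11.5, 0, 0, 0, -1], [0, 0, -11.7, 0, 0, 0, -1], [0, 0, -11.8, 0, 0, 0, -1], [0, 0, -11.8, 0, 0, 0, -1]])

```text
t: 27.1
ee_pos: [565.3, 255.3, 32.7]
orientation: [-3.138, -0.148, -0.003]
ft_force: [-0.4, -2.5, 5.2]
width: 15.0
grasp_force: 30.0
```

>>> servo_tool(increments=[[0, 0, 0, 0, 0, 0, -0.2], [0, 0, 0, 0, 0, 0, -0.2], [0, 0, 0, 0, 0, 0, -0.2], [0, 0, 0, 0, 0, 0, -0.2], [0, 0, 3, 0, 0, 0, -0.2], [0, 0, 7, 0, 0, 0, -0.2], [0, 0, 11, 0, 0, 0, 0.1], [-2, -4, 14, 0, 0, 0, 0.1], [-4, -8, 17, 0, 0, 0, 0.1], [-12.4, -59.9, 26.8, 0, 0, 0, 0.1], [-12.4, -59.9, 26.8, 0, 0, 0, 0.1], [-12.4, -59.9, 26.8, 0, 0, 0, 0.1], [-12.4, -59.9, 26.8, 0, 0, 0, 0.1], [-12.4, -59.9, 26.8, 0, 0, 0, 0.1], [-12.4, -59.9, 26.8, 0, 0, 0, 0.1], [-12.4, -59.9, 26.8, 0, 0, 0, 0.1], [-12.4, -59.9, 26.8, 0, 0, 0, 0.1], [-12.4, -59.9, 26.8, 0, 0, 0, 0.1], [-12.4, -59.9, 26.8, 0, 0, 0, 0.1], [-12.4, -59.9, 26.8, 0, 0, 0, 0.1]])

```text
t: 28.77
ee_pos: [455.9, -251.0, 280.3]
orientation: [3.138, 0.147, 0.001]
ft_force: [0.5, 0.1, -0.2]
width: 48.7
grasp_force: 0.0
```

>>> servo_tool(increments=[[0, 0, 0, 0, 0, 0, 0.1], [0, 0, 0, 0, 0, 0, 0.1], [0, 0, 0, 0, 0, 0, 0.1], [0, 0, 0, 0, 0, 0, 0.1], [0, 0, 0, 0, 0, 0, 0.1], [0, 0, 0, 0, 0, 0, 0.1], [0, 0, 0, 0, 0, 0, 0.1], [0, 0, 0, 0, 0, 0, 0.1]])

```text
t: 29.43
ee_pos: [456.9, -248.4, 279.6]
orientation: [-3.138, -0.149, 0.0]
ft_force: [0.2, 0.2, 0.5]
width: 48.6
grasp_force: 0.0
```

```bash
python3 - <<'E'
from h import *
d=snap("wrist","w8"); print(ctrl.get_obs()["ee_pos"]); print(*rods(d),sep="\n"); t=snap("top","t8"); print(*rods(t),sep="\n")
a=cv2.resize(t["image"][195:270,195:325,::-1],None,fx=6,fy=6,interpolation=cv2.INTER_CUBIC); cv2.imwrite("pics/t8c.png",a)
E
```

```text
[ 456.88525123 -248.64420446  279.65969479]
(486.5, -78.7, 3.5, 114, 32, 2181)
(478.0, -230.6, -73.2, 412, 193, 1590)
(498.5, -371.3, -4.0, 112, 24, 1566)
(487.2, -80.7, 3.5, 114, 25, 1941)
(481.7, -304.4, -63.9, 263, 195, 42746)
```

View pics/t8c.png

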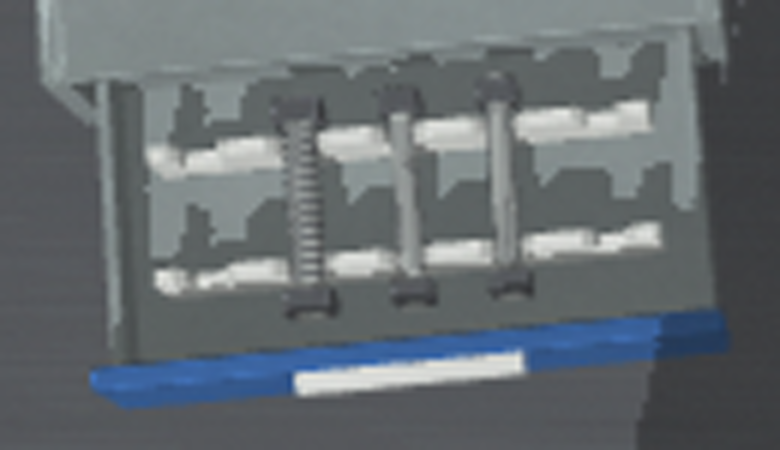

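Three rods are seated well. Next is the fine rod at (498.6,-371.5), yaw -4°, taken relative to the settled pose (456.9,-248.6,279.7).

>>> servo_tool(increments=[[1.5, -4, -2, 0, 0, -3, 0.1], [3, -8, -5, 0, 0, -6, 0.1], [4.2, -11, -9, 0, 0, -9.4, 0.1], [4.2, -12.3, -13, 0, 0, -9.4, 0.1], [4.2, -12.3, -17, 0, 0, -9.4, 0.1], [4.2, -12.3, -20.5, 0, 0, -9.4, 0.1], [4.2, -12.3, -23, 0, 0, -9.4, 0.1], [4.2, -12.3, -25, 0, 0, -9.4, 0.1], [4.2, -12.3, -26.2, 0, 0, -9.4, 0.1], [4.2, -12.3, -27, 0, 0, -9.4, 0.1], [4.2, -12.3, -27.4, 0, 0, -9.4, 0.1], [4.2, -12.3, -27.4, 0, 0, -9.4, 0.1], [4.2, -12.3, -27.4, 0, 0, -9.4, -1], [4.2, -12.3, -27.4, 0, 0, -9.4, -1], [4.2, -12.3, -27.4, 0, 0, -9.4, -1], [4.2, -12.3, -27.4, 0, 0, -9.4, -1], [4.2, -12.3, -27.4, 0, 0, -9.4, -1], [4.2, -12.3, -27.4, 0, 0, -9.4, -1], [4.2, -12.3, -27.4, 0, 0, -9.4, -1], [4.2, -12.3, -27.4, 0, 0, -9.4, -1]])

```text
t: 31.2
ee_pos: [498.8, -372.2, 6.1]
orientation: [3.139, -0.11, 0.0]
ft_force: [-0.2, 0.6, 4.0]
width: 11.2
grasp_force: 30.0
```

>>> servo_tool(increments=[[0, 0, 2, 0, 0, 0, -1], [0, 0, 5, 0, 0, 0, -1], [0, 0, 9, 0, 0, 0, -1], [0.5, 3, 12, 0, 0, 4, -1], [1, 6, 14.4, 0, 0, 9.4, -1], [1.5, 9.5, 14.4, 0, 0, 9.4, -1], [2, 13, 14.4, 0, 0, 9.4, -1], [2.5, 16.5, 14.4, 0, 0, 9.4, -1], [3, 20, 14.4, 0, 0, 9.4, -1], [3.5, 23.5, 14.4, 0, 0, 9.4, -1], [4, 27, 14.4, 0, 0, 9.4, -1], [4.5, 30.5, 14.4, 0, 0, 9.4, -1], [5, 34, 14.4, 0, 0, 9.4, -1], [5.5, 37.5, 14.4, 0, 0, 9.4, -1], [6, 41, 14.4, 0, 0, 9.4, -1], [6.8, 44, 14.4, 0, 0, 9.4, -1], [7.5, 46.5, 14.4, 0, 0, 9.4, -1], [7.9, 47.7, 14.4, 0, 0, 9.4, -1], [7.9, 47.7, 14.4, 0, 0, 9.4, -1], [7.9, 47.7, 14.4, 0, 0, 9.4, -1]])

```text
t: 32.87
ee_pos: [577.3, 104.9, 149.2]
orientation: [3.138, 0.149, -0.002]
ft_force: [-0.6, 0.4, -1.4]
width: 11.1
grasp_force: 30.0
```

>>> servo_tool(increments=[[0, 0, -2, 0, 0, 0, -1], [0, 0, -4, 0, 0, 0, -1], [0, 0, -6, 0, 0, 0, -1], [0, 0, -7.5, 0, 0, 0, -1], [0, 0, -7.5, 0, 0, 0, -1], [0, 0, -7.5, 0, 0, 0, -1]])

```text
t: 33.37
ee_pos: [576.8, 103.4, 74.1]
orientation: [3.138, 0.145, -0.004]
ft_force: [0.9, -0.3, -1.2]
width: 11.1
grasp_force: 30.0
```

Commanded z is about 75, so I'll lower to about 34.

>>> servo_tool(increments=[[0.1, 0.1, -1, 0, 0, 0, -1], [0.1, 0.1, -2, 0, 0, 0, -1], [0.1, 0.1, -2.7, 0, 0, 0, -1], [0.1, 0.1, -3.3, 0, 0, 0, -1], [0.1, 0.1, -3.8, 0, 0, 0, -1], [0.1, 0.1, -4.1, 0, 0, 0, -1], [0.1, 0.1, -4.2, 0, 0, 0, -1], [0.1, 0.1, -4.2, 0, 0, 0, -1]])

```text
t: 34.03
ee_pos: [581.1, 106.1, 34.7]
orientation: [-3.138, -0.148, -0.007]
ft_force: [0.3, -1.0, 13.4]
width: 10.8
grasp_force: 30.0
```

>>> servo_tool(increments=[[-0.1, 0, 0.1, 0, 0, 0, -1], [-0.1, 0, 0.1, 0, 0, 0, -0.3], [-0.1, 0, 0.1, 0, 0, 0, -0.3], [-0.1, 0, 0.1, 0, 0, 0, -0.3], [-0.1, 0, 0.1, 0, 0, 0, -0.3], [0, 0, 3, 0, 0, 0, -0.3], [0, 0, 7, 0, 0, 0, -0.3], [0, 0, 11, 0, 0, 0, 0.1], [-2, -4, 14, 0, 0, 0, 0.1], [-4, -8, 17, 0, 0, 0, 0.1], [-8, -12, 20, 0, 0, 0, 0.1], [-11, -16, 23, 0, 0, 0, 0.1], [-13.3, -19, 26.6, 0, 0, 0, 0.1], [-13.3, -19, 26.6, 0, 0, 0, 0.1], [-13.3, -19, 26.6, 0, 0, 0, 0.1], [-13.3, -19, 26.6, 0, 0, 0, 0.1], [-13.3, -19, 26.6, 0, 0, 0, 0.1], [-13.3, -19, 26.6, 0, 0, 0, 0.1], [-13.3, -19, 26.6, 0, 0, 0, 0.1], [-13.3, -19, 26.6, 0, 0, 0, 0.1]])

```text
t: 35.7
ee_pos: [445.7, -83.3, 297.5]
orientation: [-3.137, -0.149, 0.003]
ft_force: [-0.1, 0.1, -0.2]
width: 48.6
grasp_force: 0.0
```

```bash
python3 - <<'E'
from h import *
d=snap("wrist","w9"); print(ctrl.get_obs()["ee_pos"]); print(*rods(d),sep="\n"); t=snap("top","t9"); print(*rods(t),sep="\n")
a=cv2.resize(t["image"][195:270,195:325,::-1],None,fx=6,fy=6,interpolation=cv2.INTER_CUBIC); cv2.imwrite("pics/t9c.png",a)
E
```

```text
[445.72901834 -83.33962448 297.60344229]
(486.5, -79.3, 3.7, 114, 24, 1908)
(417.5, -232.9, -84.5, 411, 72, 1194)
(474.5, -125.3, -38.7, 203, 197, 29184)
```

>>> servo_tool(increments=[[4.1, 0.4, -3, 0, 0, -1.8, 0.1], [4.1, 0.4, -7, 0, 0, -1.8, 0.1], [4.1, 0.4, -11, 0, 0, -1.8, 0.1], [4.1, 0.4, -15, 0, 0, -1.8, 0.1], [4.1, 0.4, -19, 0, 0, -1.8, 0.1], [4.1, 0.4, -22.5, 0, 0, -1.8, 0.1], [4.1, 0.4, -25, 0, 0, -1.8, 0.1], [4.1, 0.4, -27, 0, 0, -1.8, 0.1], [4.1, 0.4, -28.3, 0, 0, -1.8, 0.1], [4.1, 0.4, -28.8, 0, 0, -1.8, 0.1], [4.1, 0.4, -29.2, 0, 0, -1.8, 0.1], [4.1, 0.4, -29.2, 0, 0, -1.8, 0.1], [4.1, 0.4, -29.2, 0, 0, -1.8, -1], [4.1, 0.4, -29.2, 0, 0, -1.8, -1], [4.1, 0.4, -29.2, 0, 0, -1.8, -1], [4.1, 0.4, -29.2, 0, 0, -1.8, -1], [4.1, 0.4, -29.2, 0, 0, -1.8, -1], [4.1, 0.4, -29.2, 0, 0, -1.8, -1], [4.1, 0.4, -29.2, 0, 0, -1.8, -1], [4.1, 0.4, -29.2, 0, 0, -1.8, -1]])

```text
t: 37.47
ee_pos: [487.0, -80.2, 7.1]
orientation: [3.14, 0.098, 0.001]
ft_force: [-0.7, 0.5, 6.3]
width: 15.4
grasp_force: 30.0
```

>>> servo_tool(increments=[[0, 0, 2, 0, 0, 0, -1], [0, 0, 5, 0, 0, 0, -1], [0, 0, 9, 0, 0, 0, -1], [0.5, 3, 12, 0, 0, 1.8, -1], [1, 6, 14.3, 0, 0, 1.8, -1], [1.5, 9.5, 14.3, 0, 0, 1.8, -1], [2, 13, 14.3, 0, 0, 1.8, -1], [3, 16.5, 14.3, 0, 0, 1.8, -1], [3.5, 20, 14.3, 0, 0, 1.8, -1], [4, 23.5, 14.3, 0, 0, 1.8, -1], [4.5, 27, 14.3, 0, 0, 1.8, -1], [5, 30.5, 14.3, 0, 0, 1.8, -1], [6, 34, 14.3, 0, 0, 1.8, -1], [6.7, 36.5, 14.3, 0, 0, 1.8, -1], [7.2, 38, 14.3, 0, 0, 1.8, -1], [7.2, 38.4, 14.3, 0, 0, 1.8, -1], [7.2, 38.4, 14.3, 0, 0, 1.8, -1], [7.2, 38.4, 14.3, 0, 0, 1.8, -1], [7.2, 38.4, 14.3, 0, 0, 1.8, -1], [7.2, 38.4, 14.3, 0, 0, 1.8, -1]])

```text
t: 39.13
ee_pos: [558.4, 302.5, 149.6]
orientation: [3.138, 0.145, -0.001]
ft_force: [-0.5, -0.3, -2.7]
width: 15.8
grasp_force: 30.0
```

>>> servo_tool(increments=[[0, 0, -2, 0, 0, 0, -1], [0, 0, -4, 0, 0, 0, -1], [0, 0, -6, 0, 0, 0, -1], [0, 0, -7.5, 0, 0, 0, -1], [0, 0, -7.5, 0, 0, 0, -1], [0, 0, -7.5, 0, 0, 0, -1]])

```text
t: 39.63
ee_pos: [558.3, 302.9, 74.3]
orientation: [3.137, 0.146, -0.003]
ft_force: [0.1, 0.8, -2.0]
width: 15.2
grasp_force: 30.0
```

>>> servo_tool(increments=[[0, 0.1, -1, 0, 0, 0, -1], [0, 0.1, -2, 0, 0, 0, -1], [0, 0.1, -2.7, 0, 0, 0, -1], [0, 0.1, -3.3, 0, 0, 0, -1], [0, 0.1, -3.7, 0, 0, 0, -1], [0, 0.1, -4.0, 0, 0, 0, -1], [0, 0.1, -4.2, 0, 0, 0, -1], [0, 0.1, -4.2, 0, 0, 0, -1], [0, 0.1, -4.2, 0, 0, 0, -1]])

```text
t: 40.38
ee_pos: [559.9, 305.0, 34.0]
orientation: [-3.138, -0.148, -0.003]
ft_force: [0.0, -2.8, 5.5]
width: 15.0
grasp_force: 30.0
```

>>> servo_tool(increments=[[0, 0, 0.1, 0, 0, 0, -0.2], [0, 0, 0.1, 0, 0, 0, -0.2], [0, 0, 0.1, 0, 0, 0, -0.2], [0, 0, 0.1, 0, 0, 0, -0.2], [0, 0, 3, 0, 0, 0, -0.2], [0, 0, 7, 0, 0, 0, -0.2], [0, 0, 11, 0, 0, 0, -0.2], [-2, -4, 14, 0, 0, 0, -0.2], [-5, -8, 17, 0, 0, 0, -1], [-8, -12, 20, 0, 0, 0, -1], [-11, -16, 21.7, 0, 0, 0, -1], [-12, -20, 21.7, 0, 0, 0, -1], [-13, -24, 21.7, 0, 0, 0, -1], [-13, -28, 21.7, 0, 0, 0, -1], [-13, -32, 21.7, 0, 0, 0, -1], [-13, -35, 21.7, 0, 0, 0, -1], [-13, -35, 21.7, 0, 0, 0, -1], [-13, -35, 21.7, 0, 0, 0, -1]])

```text
t: 41.88
ee_pos: [428.3, -49.4, 250.1]
orientation: [3.137, 0.14, 0.001]
ft_force: [0.1, 0.8, 0.2]
width: 0.5
grasp_force: 0.0
```

```bash
python3 - <<'E'
from h import *
t=snap("top","t10"); print(ctrl.get_obs()["ee_pos"]); print(rods(t))
a=cv2.resize(t["image"][195:270,195:325,::-1],None,fx=6,fy=6,interpolation=cv2.INTER_CUBIC); cv2.imwrite("pics/t10c.png",a)
E
```

```text
[428.45944195 -47.43335675 249.90867703]
[(474.1, -97.7, 20.1, 197, 146, 20889)]
```

View pics/t10c.png

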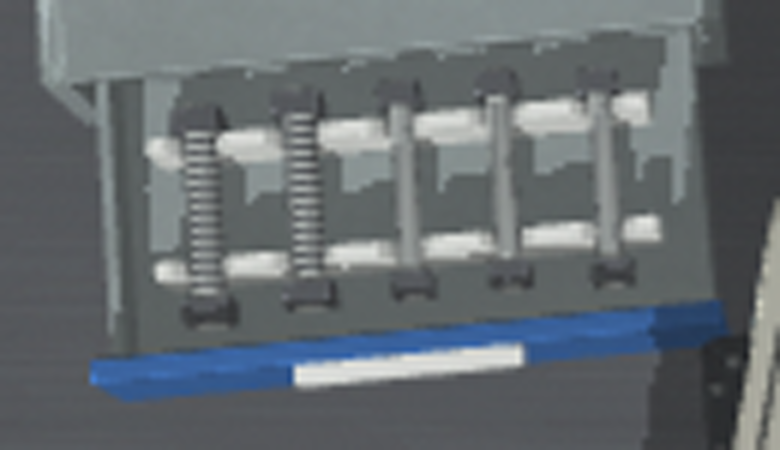

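All five rods are seated: coarse in the two left wide notches, fine in the three narrow ones, nuts outside the plates. I'll bring the shut fingers in front of the drawer at (440,192,60).

>>> servo_tool(increments=[[0.3, 4, 0, 0, 0, 0, -1], [0.6, 8, 0, 0, 0, 0, -1], [1, 12, 0, 0, 0, 0, -1], [1, 16, 0, 0, 0, 0, -1], [1, 20, -3, 0, 0, 0, -1], [1, 23, -6, 0, 0, 0, -1], [1, 23.8, -10, 0, 0, 0, -1], [1, 23.8, -14, 0, 0, 0, -1], [1, 23.8, -17, 0, 0, 0, -1], [1, 23.8, -19, 0, 0, 0, -1], [1, 23.8, -19, 0, 0, 0, -1], [1, 23.8, -19, 0, 0, 0, -1], [1, 23.8, -19, 0, 0, 0, -1]])

```text
t: 43.02
ee_pos: [439.3, 193.8, 60.7]
orientation: [-3.138, -0.148, -0.002]
ft_force: [-0.3, 0.3, 0.6]
width: 0.1
grasp_force: 0.0
```

>>> servo_tool(increments=[[1.2, 0.1, 0, 0, 0, 0, -1], [2.2, 0.2, 0, 0, 0, 0, -1], [2.9, 0.3, 0, 0, 0, 0, -1], [3.5, 0.3, 0, 0, 0, 0, -1], [4.2, 0.4, 0, 0, 0, 0, -1], [5, 0.5, 0, 0, 0, 0, -1], [5.9, 0.6, 0, 0, 0, 0, -1], [6.8, 0.6, 0, 0, 0, 0, -1], [7.7, 0.7, 0, 0, 0, 0, -1], [8.6, 0.8, 0, 0, 0, 0, -1], [9.5, 0.9, 0, 0, 0, 0, -1], [10.4, 1.0, 0, 0, 0, 0, -1], [11.3, 1.1, 0, 0, 0, 0, -1], [12.1, 1.1, 0, 0, 0, 0, -1], [12.9, 1.2, 0, 0, 0, 0, -1], [13.7, 1.3, 0, 0, 0, 0, -1], [14.4, 1.4, 0, 0, 0, 0, -1], [15.0, 1.4, 0, 0, 0, 0, -1], [15.5, 1.5, 0, 0, 0, 0, -1], [15.9, 1.5, 0, 0, 0, 0, -1]])

```text
t: 44.68
ee_pos: [598.3, 208.2, 59.7]
orientation: [-3.138, -0.147, -0.0]
ft_force: [-2.4, 1.8, -0.2]
width: 0.4
grasp_force: 1.1
```

>>> servo_tool(increments=[[0.4, 0, 0, 0, 0, 0, -1], [0.8, 0.1, 0, 0, 0, 0, -1], [1.2, 0.1, 0, 0, 0, 0, -1], [1.6, 0.1, 0, 0, 0, 0, -1], [1.6, 0.1, 0, 0, 0, 0, -1]])

```text
t: 45.1
ee_pos: [600.0, 207.8, 59.1]
orientation: [3.134, 0.147, -0.045]
ft_force: [-47.0, -0.0, 37.6]
width: 0.7
grasp_force: 24.3
```

>>> servo_tool(increments=[[-1.5, 0, 0, 0, 0, 0, -1], [-3, -0.2, 0, 0, 0, 0, -1], [-6, -0.4, 3, 0, 0, 0, -1], [-10, -3, 8, 0, 0, 0, -1], [-14, -8, 13, 0, 0, 0, -1], [-18, -14, 18, 0, 0, 0, -1], [-18, -18, 19, 0, 0, 0, -1], [-18, -22, 19, 0, 0, 0, -1], [-18, -25, 19, 0, 0, 0, -1], [-18, -25, 19, 0, 0, 0, -1], [-18, -25, 19, 0, 0, 0, -1]])

```text
t: 46.02
ee_pos: [433.7, -42.9, 251.3]
orientation: [3.137, 0.148, 0.005]
ft_force: [1.4, -0.0, -0.8]
width: 0.6
grasp_force: 0.0
```

```bash
python3 - <<'E'
from h import *
t=snap("top","t11"); print(ctrl.get_obs()["ee_pos"])
a=cv2.resize(t["image"][120:260,190:330,::-1],None,fx=4,fy=4,interpolation=cv2.INTER_CUBIC); cv2.imwrite("pics/t11c.png",a)
E
```

```text
[433.63882968 -47.70904185 253.20664838]
```

View pics/t11c.png

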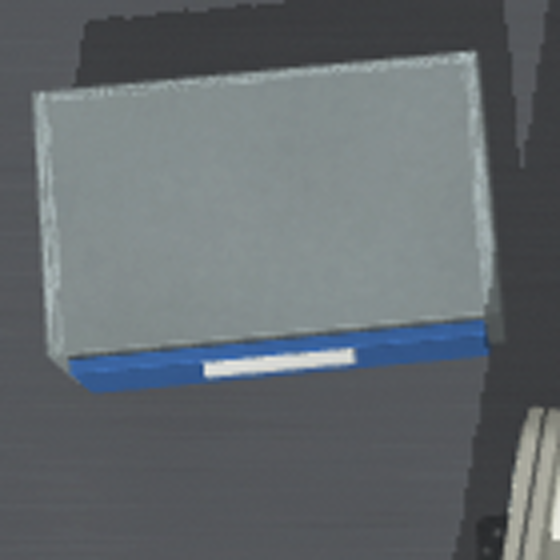

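```bash
python3 - <<'E'
from h import *
d=load("t11"); f=lambda u,v:(190+u/4,120+v/4)
for a,b in(((217,566),(204,379)),((371,552),(355,362)),((100,573),(93,392)),((82,552),(70,358)),((500,512),(485,319))):
    p,q=at(d,*f(*a),79),at(d,*f(*b),79); print(p,q,np.linalg.norm(p-q).round(1))
c=np.radians(5.4)
# cabinet centre from roof corners, expected front face
C=np.mean([at(d,*f(*p),95) for p in((33,95),(475,53),(497,335),(57,355))],0);print(C)
print(ctrl.get_obs()["ee_pos"])
E
```

```text
[463.1 248.4  79. ] [600.4 262.1  79. ] 138.0
[473.6 137.7  79. ] [613.3 152.   79. ] 140.4
[457.8 332.5  79. ] [590.6 342.9  79. ] 133.2
[473.  346.1  79. ] [615.9 360.8  79. ] 143.7
[502.9  45.1  79. ] [645.6  57.4  79. ] 143.2
[724.725 218.2    95.   ]
[433.63882968 -47.70904185 253.20664838]
```

The drawer front sits flush against the cabinet: the back edge of its front at (631,209) matches the cabinet front plane at about 625, and it met a dead stop at 47 N. Now back to the lamp grip at (663,-241).

>>> servo_tool(increments=[[2, -4, 1, 0, 0, 0, 0.1], [4, -8, 2, 0, 0, 0, 0.1], [6, -12, 2.5, 0, 0, 0, 0.1], [8, -16, 2.5, 0, 0, 0, 0.1], [11, -18, 2.5, 0, 0, 0, 0.1], [14, -19, 2.5, 0, 0, 0, 0.1], [17, -20, 2.5, 0, 0, 0, 0.1], [20, -20, 2.5, 0, 0, 0, 0.1], [22, -20, 2.5, 0, 0, 0, 0.1], [22.8, -20, 2.5, 0, 0, 0, 0.1], [22.8, -20, 2.5, 0, 0, 0, 0.1], [22.8, -20, 2.5, 0, 0, 0, 0.1], [22.8, -20, 2.5, 0, 0, 0, 0.1], [22.8, -20, 2.5, 0, 0, 0, 0.1], [22.8, -20, 2.5, 0, 0, 0, 0.1], [22.8, -20, 2.5, 0, 0, 0, 0.1]])

```text
t: 47.4
ee_pos: [661.2, -241.2, 275.2]
orientation: [3.138, 0.147, 0.001]
ft_force: [-0.2, 0.5, -0.5]
width: 48.3
grasp_force: 0.0
```

>>> servo_tool(increments=[[0.1, 0, -2, 0, 0, 0, 0.1], [0.1, 0, -4, 0, 0, 0, 0.1], [0.1, 0, -5.5, 0, 0, 0, 0.1], [0.1, 0, -6.2, 0, 0, 0, 0.1], [0.1, 0, -6.2, 0, 0, 0, 0.1], [0.1, 0, -6.2, 0, 0, 0, -1], [0.1, 0, -6.2, 0, 0, 0, -1], [0.1, 0, -6.2, 0, 0, 0, -1], [0.1, 0, -6.2, 0, 0, 0, -1], [0.1, 0, -6.2, 0, 0, 0, -1], [0.1, 0, -6.2, 0, 0, 0, -1], [0.1, 0, -6.2, 0, 0, 0, -1]])

```text
t: 48.4
ee_pos: [663.1, -241.5, 213.6]
orientation: [3.137, 0.147, 0.002]
ft_force: [-0.2, -0.9, 4.8]
width: 19.4
grasp_force: 30.0
```

```bash
python3 - <<'E'
from h import *
print(ctrl.get_obs()["ee_pos"])
P=np.array([664,-73.]); pad=np.array([478.8,-230.]); a1=np.degrees(np.arctan2(P[1]-pad[1],P[0]-pad[0])); print(a1,np.hypot(*(P-pad)))
f=lambda a:np.array([-170*np.cos(np.radians(a)),-170*np.sin(np.radians(a))])
a0=89.5
for a in np.linspace(a0,a1,11)[1:]: print(((f(a)-f(a0))/10).round(1).tolist(),end=",")
print(P+f(a1))
E
```

```text
[ 663.13265362 -241.51923169  213.58409704]
40.28901730913989 242.79217450321582
[-1.5, 0.1],[-2.9, 0.3],[-4.3, 0.6],[-5.7, 1.0],[-7.1, 1.6],[-8.4, 2.3],[-9.6, 3.1],[-10.7, 4.0],[-11.8, 4.9],[-12.8, 6.0],[ 534.32530985 -182.92940796]
```

>>> servo_tool(increments=[[-1.5, 0.1, 0, 0, 0, 0, -1], [-2.9, 0.3, 0, 0, 0, 0, -1], [-4.3, 0.6, 0, 0, 0, 0, -1], [-5.7, 1.0, 0, 0, 0, 0, -1], [-7.1, 1.6, 0, 0, 0, 0, -1], [-8.4, 2.3, 0, 0, 0, 0, -1], [-9.6, 3.1, 0, 0, 0, 0, -1], [-10.7, 4.0, 0, 0, 0, 0, -1], [-11.8, 4.9, 0, 0, 0, 0, -1], [-12.8, 5.9, 0, 0, 0, 0, -1], [-12.8, 5.9, 0, 0, 0, 0, -1], [-12.8, 5.9, 0, 0, 0, 0, -1], [-12.8, 5.9, 0, 0, 0, 0, -1], [-12.8, 5.9, 0, 0, 0, 0, -1]])

```text
t: 49.57
ee_pos: [527.5, -187.9, 213.4]
orientation: [3.13, 0.148, -0.022]
ft_force: [-32.6, -29.3, 19.6]
width: 14.2
grasp_force: 34.3
```

The grip slackened and the stub is being squeezed out at the pad edge. I'll open, rise and look.

>>> servo_tool(increments=[[0, 0, 0, 0, 0, 0, 0.3], [0, 0, 0, 0, 0, 0, 0.3], [0, 0, 0, 0, 0, 0, 0.3], [0, 0, 0, 0, 0, 0, 0.3], [0, 0, 3, 0, 0, 0, 0.3], [0, 0, 6.2, 0, 0, 0, 0.3], [0, 0, 6.2, 0, 0, 0, 0.3], [-6, 0, 6.2, 0, 0, 0, 0.3], [-6, 0, 6.2, 0, 0, 0, 0.3], [-6, 0, 6.2, 0, 0, 0, 0.3], [-6, 0, 6.2, 0, 0, 0, 0.3]])

```text
t: 50.48
ee_pos: [474.3, -182.1, 274.8]
orientation: [3.138, 0.146, 0.001]
ft_force: [0.9, 0.0, 0.5]
width: 56.9
grasp_force: 0.0
```

```bash
python3 - <<'E'
from h import *
d=snap("wrist","w12"); snap("top","t12"); print(ctrl.get_obs()["ee_pos"], proj(d,[534,-183,250]))
E
```

```text
[ 475.6091445  -182.26158027  274.89352369] [338.  159.6]
```

View pics/w12.png

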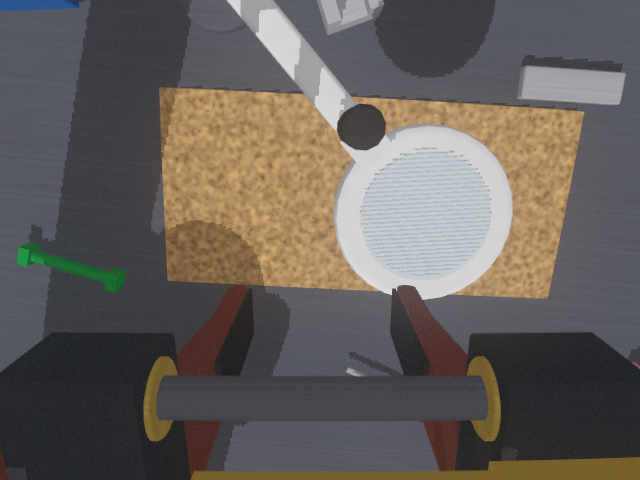

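Grip top is at pixel (362,127) and head centre at (424,212). The lamp is slightly short of the pad centre, so I'll measure it.

```bash
python3 - <<'E'
from h import *
d=load("w12"); g=at(d,362,127,250); h=at(d,424,211,181); print(g,h)
for p in((160,88),(583,111),(548,298),(168,281)): print(at(d,*p,3))
P=np.array([664,-73.]); print([np.degrees(np.arctan2(P[1]-q[1],P[0]-q[0])).round(1) for q in(g,h)],[np.hypot(*(P-q[:2])).round(1) for q in(g,h)])
E
```

```text
[ 548.5 -191.7  250. ] [ 503.7 -241.7  181. ]
[570.6 -15.4   3. ]
[ 589.2 -431.7    3. ]
[ 390.3 -442.2    3. ]
[371.9 -23.4   3. ]
[np.float64(45.8), np.float64(46.5)] [np.float64(165.6), np.float64(232.7)]
```

>>> servo_tool(increments=[[3.5, -0.6, 0, 0, 0, 0, 0.3], [7.2, -1.2, 0, 0, 0, 0, 0.3], [7.2, -1.2, 0, 0, 0, 0, 0.3], [7.2, -1.2, 0, 0, 0, 0, 0.3], [7.2, -1.2, 0, 0, 0, 0, 0.3], [7.2, -1.2, -2, 0, 0, 0, 0.3], [7.2, -1.2, -4, 0, 0, 0, 0.3], [7.2, -1.2, -5.5, 0, 0, 0, 0.3], [7.2, -1.2, -6.2, 0, 0, 0, 0.3], [7.2, -1.2, -6.2, 0, 0, 0, 0.3], [7.2, -1.2, -6.2, 0, 0, 0, -1], [7.2, -1.2, -6.2, 0, 0, 0, -1], [7.2, -1.2, -6.2, 0, 0, 0, -1], [7.2, -1.2, -6.2, 0, 0, 0, -1], [7.2, -1.2, -6.2, 0, 0, 0, -1], [7.2, -1.2, -6.2, 0, 0, 0, -1], [7.2, -1.2, -6.2, 0, 0, 0, -1], [7.2, -1.2, -6.2, 0, 0, 0, -1]])

```text
t: 52.08
ee_pos: [547.1, -194.0, 213.1]
orientation: [-3.138, -0.147, -0.001]
ft_force: [0.9, 2.0, 2.8]
width: 19.9
grasp_force: 30.0
```

Held at (547,-194) and centred. I'll move it to about (534.5,-182.5).

>>> servo_tool(increments=[[-0.3, 0.3, 0, 0, 0, 0, -1], [-0.6, 0.6, 0, 0, 0, 0, -1], [-0.9, 0.9, 0, 0, 0, 0, -1], [-1.2, 1.2, 0, 0, 0, 0, -1], [-1.2, 1.2, 0, 0, 0, 0, -1], [-1.2, 1.2, 0, 0, 0, 0, -1], [-1.2, 1.2, 0, 0, 0, 0, -1]])

```text
t: 52.67
ee_pos: [534.8, -182.0, 213.1]
orientation: [3.138, 0.148, 0.0]
ft_force: [0.8, 0.6, 6.3]
width: 19.5
grasp_force: 30.0
```

>>> servo_tool(increments=[[0, 0, 0, 0, 0, 0, 0.3], [0, 0, 0, 0, 0, 0, 0.3], [0, 0, 0, 0, 0, 0, 0.3], [0, 0, 0, 0, 0, 0, 0.3], [0, 0, 3, 0, 0, 0, 0.3], [0, 0, 6.2, 0, 0, 0, 0.3], [0, 0, 7, 0, 0, 0, 0.3], [-6, 0, 7, 0, 0, 0, 0.3], [-6, 0, 7, 0, 0, 0, 0.3], [-6, 0, 7, 0, 0, 0, 0.3], [-6, 0, 7, 0, 0, 0, 0.3], [-6, 0, 7, 0, 0, 0, 0.3]])

```text
t: 53.67
ee_pos: [475.3, -182.3, 282.7]
orientation: [3.138, 0.147, 0.001]
ft_force: [-1.0, 0.0, -0.6]
width: 57.3
grasp_force: 0.0
```

```bash
python3 - <<'E'
from h import *
d=snap("wrist","w13"); print(ctrl.get_obs()["ee_pos"])
# head: fit a circle to the white disc in an ortho at its top height
im=ortho(d,380,620,-340,-120,181,2); hsv=cv2.cvtColor(im,cv2.COLOR_RGB2HSV)
m=((hsv[...,1]<45)&(hsv[...,2]>150)).astype(np.uint8); cv2.imwrite("pics/m13.png",m*255)
g=cv2.GaussianBlur(cv2.morphologyEx(m,cv2.MORPH_CLOSE,np.ones((25,25),np.uint8))*255,(5,5),0)
c=cv2.HoughCircles(g,cv2.HOUGH_GRADIENT,2,100,param1=100,param2=15,minRadius=104,maxRadius=122)
for u,v,r in c[0][:3]: print("head",620-v/2,-120-u/2,r/2)
b=(hsv[...,2]<50).astype(np.uint8); im2=ortho(d,480,600,-250,-130,250,2).max(-1); b=cv2.morphologyEx((im2<50).astype(np.uint8),cv2.MORPH_OPEN,np.ones((15,15),np.uint8))
n,l,s,cc=cv2.connectedComponentsWithStats(b)
for i in range(1,n): print("dark",s[i],600-cc[i][1]/2,-130-cc[i][0]/2)
E
```

```text
[ 475.55766831 -182.28959212  282.61274916]
head 485.5 -226.5 54.9
head 532.5 -126.5 54.8
head 596.5 -196.5 59.3
dark [  0   0  23   9 193] 598.1450777202073 -135.33678756476684
```

The head angle is 40.7° against a target of 40.3°. I'll retract and confirm with the top camera.

>>> servo_tool(increments=[[-2, 4, 1, 0, 0, 0, 0.3], [-3, 8, 2, 0, 0, 0, 0.3], [-4, 12, 3, 0, 0, 0, 0.3], [-4, 16, 3, 0, 0, 0, 0.3], [-4, 20, 3, 0, 0, 0, 0.3], [-4, 24, 3, 0, 0, 0, 0.3], [-4, 28, 3, 0, 0, 0, 0.3], [-4, 31, 3, 0, 0, 0, 0.3], [-4, 33, 3, 0, 0, 0, 0.3], [-4, 33, 3, 0, 0, 0, 0.3], [-4, 33, 3, 0, 0, 0, 0.3], [-4, 33, 3, 0, 0, 0, 0.3]])

```text
t: 54.72
ee_pos: [434.9, 147.5, 312.4]
orientation: [3.138, 0.148, -0.001]
ft_force: [0.2, 0.3, 0.1]
width: 56.9
grasp_force: 0.0
```

```bash
python3 - <<'E'
from h import *
d=snap("top","t13"); print(ctrl.get_obs()["ee_pos"])
im=ortho(d,370,640,-350,-100,181,2); hsv=cv2.cvtColor(im,cv2.COLOR_RGB2HSV)
m=((hsv[...,1]<45)&(hsv[...,2]>150)).astype(np.uint8)
g=cv2.GaussianBlur(cv2.morphologyEx(m,cv2.MORPH_CLOSE,np.ones((25,25),np.uint8))*255,(5,5),0)
c=cv2.HoughCircles(g,cv2.HOUGH_GRADIENT,2,100,param1=100,param2=15,minRadius=104,maxRadius=122)
for u,v,r in c[0][:3]: print("head",370+270-v/2,-100-u/2,r/2)
# drawer front: blue pixels, now vs just after the push
for n in("t11","t13"):
    o=ortho(load(n),560,660,40,370,79,2).astype(int); b=(o[...,2]-o[...,0]>50); v,u=np.nonzero(b); print(n,b.sum(),(660-v/2).mean(),(370-u/2).mean())
E
```

```text
[434.92288407 147.09881343 312.45439747]
head 484.5 -225.5 57.0
head 579.5 -208.5 54.9
head 537.5 -121.5 58.2
t11 26270 619.2834602207841 207.24811572135516
t13 25723 619.2750651168216 209.15353963379076
```

```bash
python3 -c "
from workcell import ctrl
print(ctrl.close_job())"
```

```text
the job is handed in; nothing more can be done
None
```

The job is handed in. All five rods are in their matching notches, the drawer is pushed in to its dead stop, and the lamp head is over the cork pad, about 7 mm from its centre by camera. That offset lies along the arm, so swinging could not reduce it. The grip slackened once on the last lamp swing and I re-grasped it.

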